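# Index the tested LED module out and show it to the inspection camera

### The arm

A 7-joint arm with a two-finger parallel gripper is mounted at the origin on the work surface. World frame = base frame: x ahead of the robot, y to its left, z up, the work surface at z = 0. Lengths are in m, angles in rad, forces in N, time in s.
With the tool pointing down it reaches from about 0.425 to 1.025 m from the base axis. Payload 3.6 kg.
Tool frame: the origin (TCP) lies at the very end of the fingers, on their centre line; the grasp point (between the pads) lies 19 mm behind it; z points along the fingers, y is the direction in which the jaws open and shut (so a half turn about z gives the same grasp; the last joint's range is limited). The gripper opens to 85 mm and grips with 20 to 120 N. Pads are 22 mm wide; open, the fingers measure 114 mm over their backs; the gripper's body (76 mm by 85 mm) begins 54 mm behind the grasp point. The pads swing forward as they close: fully open they stand 13 mm farther back than shut.
Start: joints at [-1.202, 0.591, 0.048, 1.609, -0.033, 0.943, -0.034], TCP at [0.324, 0.649, 0.231] pointing down, gripper open.
Joint ranges: [-2.69, 2.69], [-0.47, 2.24], [-1.27, 1.36], [0.19, 2.51], [-1.53, 4.68], [0.08, 2.07], [-3.09, 3.09]. Speed limits (rad/s): [2.57, 2.57, 3.14, 3.14, 3.14, 3.14, 3.14].

### API

Orientations are given as a rotation vector (axis times angle).
In Python, from cell import get_obs, optics, ctrl gives the robot as it stands.
- The arm moves only by the tool arm_command, never from a script. Its argument "commands" is a list that holds one entry, the list of rows, each a list of 7 numbers: the shift along the tool's x, y, z in m, then the turn, a rotation vector about the tool's x, y, z in degrees, then the opening in per cent of the stroke, from 0 (shut) to 100 (fully open). In form: [[[tx, ty, tz, wx, wy, wz, fingers], ...]]. A call has exactly 5 rows; each row shifts and turns the pose as measured when the row begins, along the tool's axes as they then stand; what a row does not reach is not made up. A row lasts 1/12 s, in which the tool goes at most 41.7 mm and 7.16 degrees, less where a joint would pass 70% of its speed; a pose out of reach is approached as far as the arm can. A call is refused whole if a number of a shift passes 0.0417 or a number of a turn 7.16, either way. A call with a gripper value outside its range is refused whole. The fingers move at their own pace and stop on an object; "grip_force" is the grip in N (left out, the last holds). Time passes only in rows, so rows that do not move let the fingers close, or fill a call up. It gives the time, the measured TCP pose, the force and the opening at its end, in the units of the state.
- get_obs(): the state, without advancing time (a new reading comes with each control period).
- optics.snapshot(name): name is "scene" or "top"; returns the picture (400x640x3 uint8, red, green, blue); there is no depth.
- optics.camera_info(name): a dict with "fx", "fy", "cx", "cy" (pixels), "k1" (the pictures are not rectified: a ray, as slopes to the right and down, at radius r is drawn at 1 + k1 r^2 times it, then the intrinsics apply), "xyz" and "orientation" of the camera in the world. Camera axes: x right, y up, looking along -z (the intrinsics and any distortion apply to the point x, -y, -z); pixel columns grow to the right and rows downward; lengths in m; the calibration is good to about 2 mm. A picture is of the moment at which its call begins. camera_info takes no time and is no camera call.
- ctrl.job_done(): hands the job in, once; it reports no verdict.
The state is a dict: "time_s": time; "joint_pos": joint angles; "joint_velocities": joint speeds; "effort": joint torques, N m; "tcp_pos": TCP position; "tcp_rot": TCP orientation; "wrist_force": force on the tool from outside, world axes, zero at the start; "moment": the same for the moment, N m; "grip_width": opening from 0.0 (shut) to 1.0 (fully open).
Only numpy, scipy, OpenCV 4.12 (cv2) and the standard library are available. Lean on these libraries where they do the work, as an engineer would, in place of code of your own. Each camera call takes 0.05 s, during which the arm holds its last target.

### The job

The LED module that has just been tested stands under the test head of the rotary indexing dial: turn the dial a quarter turn, counter-clockwise seen from above, until it clicks into its next detent and has brought this module to the unload position on the robot's side. Then pull the module up out of its nest and show it to the inspection camera: in the air, upright, its LED face towards the lens, square to it and centred on it at the camera's working distance of 100 mm. Finish there, still holding the module motionless in the gripper, with the dial left in that detent and the next module in its nest; do not touch the camera or its stand, and leave the other things on the bench where they are.

Things in the scene. Friction and masses are not known exactly. Their poses are not given: they have to be found in the camera images.
- module: LED module under the test head at the start: finned aluminium block 46 wide (y), 31 deep (x from -17 to +14), 88 mm tall, 0.18 to 0.34 kg. Origin: underside centre of its foot, z up; +x out of the LED face (white board, nine LEDs), -x finned back. Foot 22 mm tall, in an 18 mm deep nest with 2 mm play. Grip the flat sides, 46 mm apart along y, 22 to 84 mm above the origin.
- module_face (a point): Centre of the module's LED face: 14 mm ahead (+x) of the module's origin and 53 mm above it; axes as the module.
- module_back (a point): Centre of the module's finned back: 17 mm behind (-x) the module's origin and 53 mm above it; axes as the module.
- next_module: An identical LED module in the nest on the dial's far side at the start; it rides under the test head when the dial is turned and stays in its nest.
- nest_next (a point): Centre of the floor of the nest in which the next module stands; turns with the dial.
- fixture: Fixed base of the indexing dial; origin on the bench on the dial's axis, z up, -x to the unload position. Test head: black block 46 x 56 mm, 115 mm along +y, its pins end 168 mm above the bench; arm behind it to a round column 240 mm tall, 152 mm along +x and +152 mm along y. Mid-dial stands a black light sensor, 48 mm across, its top 141 mm above the bench.
- dial_axis (a point): Point on the dial's axis at the dial's upper face, 67 mm above the bench. The dial is a flat dark steel disc of 340 mm diameter with four nests (white blocks 58 x 42 mm, 18 mm tall) centred 115 mm from the axis, a quarter turn apart.
- dial (a joint): Angle of the dial, rad: 0 at the start, grows counter-clockwise seen from above. A sprung ball detent holds it at 0, pi/2, pi and -pi/2 and draws it in over the last 2 to 3 degrees. About 7 N at a turning post leaves a detent, about 1 N turns it between them; it stays where it is left.
- post (a point): Top centre of one of four upright turning posts on the dial: plain steel, 18 mm across, top 125 mm above the bench, 52 mm of free length above a 28 mm collar. Posts stand 145 mm from the dial's axis, midway between nests; this one starts between the test head and the unload position, and turns with the dial.
- unload (a point): Fixed point: the centre of the nest floor at the unload position, 115 mm from the dial's axis along the fixture's -x, 67 mm above the bench. A module brought there has its LED face towards the dial's axis.
- stand: Stand of the inspection camera, fixed to the bench: white base plate 340 x 150 x 12 mm and an upright 30 mm square column 357 mm tall, 245 mm along +x. Origin on the bench straight below the camera's working point.
- lens (a point): Centre of the front of the inspection camera's lens, with a ring light 72 mm across around it. The optical axis is level; +x points into the camera, so the camera looks along -x. Its height is set differently each time, 200 to 280 mm above the bench.
- focus (a point): The camera's working point: on the optical axis, 100 mm in front of the lens (along the lens's -x), same axes as the lens. The centre of the LED face belongs here, with the module's +x along this +x.
- beacon: Bystander: finished warning light at the bench's left, yellow round base with clear lens, 187 mm wide and 136 mm tall.
- screwdriver: Bystander: screwdriver lying on the bench.
- clamp_ring: Bystander: aluminium lens clamp ring lying on the bench, 140 mm across, 10 mm high.

How it is judged:
On the way, in this order (a step that is already met when the one before it is completed fails the run):
1. the dial rests in its detent a quarter turn on, the module standing in its nest at the unload position (value of joint dial between 1.53 and 1.61 rad and velocity of joint dial between -0.05 and 0.05 rad/s and distance between module and unload below 0.012 m), for 0.2 s.
2. the module is pulled up out of its nest by the gripper, the dial still in its detent (height (world z) of module above 0.095 m and contact force between module and the fingers above 1 N and value of joint dial between 1.53 and 1.61 rad), for 0.1 s.
At the end, for the whole second after the job is handed in: Module held still in the air by the fingers alone: centre of its LED face within 18 mm of the camera's working point, facing the lens squarely within 10 degrees, upright within 10 degrees; dial in its quarter-turn detent within 2 degrees, next module in its nest (distance between module_face and focus below 0.018 m and x of module_back in the frame of focus below -0.008 m and angle between the x axis of module and the x axis of focus, either way round below 0.17 rad and angle between module's own z axis and vertical below 0.17 rad and height (world z) of module above 0.1 m and contact force between module and the fingers above 1 N and contact force between module and stand below 0.1 N and contact force between module and fixture below 0.1 N and linear speed of module below 0.02 m/s and value of joint dial between 1.53 and 1.61 rad and distance between next_module and nest_next below 0.012 m); the arm keeps its last pose, push and grip.
It fails at once if the camera or its stand is touched (more than 2 N) or shifted (contact force between stand and the fingers above 2 N or contact force between stand and the arm above 2 N or contact force between stand and module above 2 N or distance of focus from where it was at the start of the episode above 0.008 m).
It fails at once if the next module leaves its nest (distance between next_module and nest_next above 0.02 m).
It fails at once if a bystander is moved by more than 30 mm (distance of any of beacon, screwdriver, clamp_ring from where it was at the start of the episode above 0.03 m).
It also fails if it takes over 64 s, if anything falls off the work surface, if the arm or the gripper's body presses on something with over 40 N, if the wrist force passes 120 N, or if a joint passes its speed limit or range.

## Working session

There is one attempt and no reset: what is moved stays moved. The work goes in short steps, Python scripts to look and compute and a tool call to move; the robot and the scene stay as the last step left them, time stands still between calls to the robot, and variables do not carry over. Pictures are saved under pics/ and viewed, and the job is handed in when it is done.

Besides the shell and the picture viewer there is one more tool, called in YAML: its name, and indented under it one key for each argument. arm_command: Moves the arm, as the interface text tells. Its arguments: {"type":"object","properties":{"commands":{"type":"array"},"grip_force":{"type":"number"}},"required":["commands"]}

```bash
ls; mkdir -p pics
python3 - <<'E'
from cell import get_obs, optics, ctrl
import cv2
for n in("scene","top"):
    im=optics.snapshot(n); cv2.imwrite(f"pics/{n}0.png",im[:,:,::-1]); print(optics.camera_info(n))
print(get_obs())
E
```

```text
pics
{'fx': 384.9536788380584, 'fy': 384.9536788380584, 'cx': 317.8457186907835, 'cy': 199.8177309923549, 'k1': 0.026476490008387178, 'xyz': array([1.51934457, 0.05195282, 1.04453091]), 'orientation': array([0.65049868, 0.68624616, 1.49341294])}
{'fx': 364.07260310229634, 'fy': 364.07260310229634, 'cx': 320.0918389995776, 'cy': 198.50799789913316, 'k1': -0.03914422959733118, 'xyz': array([0.30500659, 0.03017291, 1.31143863]), 'orientation': array([ 0.10779246, -0.12801211, -1.56778399])}
{'time_s': 0.1, 'joint_pos': array([-1.20150328,  0.59206786,  0.04830379,  1.60968177, -0.03330959,
        0.94268218, -0.0337067 ]), 'joint_velocities': array([ 5.92927668e-04, -1.62531744e-03,  5.51722549e-05, -3.70983933e-03,
       -1.17949120e-03,  5.95805856e-04,  3.23013279e-04]), 'effort': array([ 4.66840967e-03, -5.49996185e+01,  1.55307658e+00, -1.98824322e+01,
        9.69736342e-03,  3.89753302e-03,  3.73671696e-06]), 'tcp_pos': array([0.32333572, 0.64808478, 0.23023061]), 'tcp_rot': array([-0.7202955 , -3.05753231,  0.00314442]), 'wrist_force': array([ 0.01394111, -0.10930854, -0.30327754]), 'moment': array([-0.02934842, -0.02486883, -0.00043008]), 'grip_width': 0.9996204498386911}
```

View pics/scene0.png

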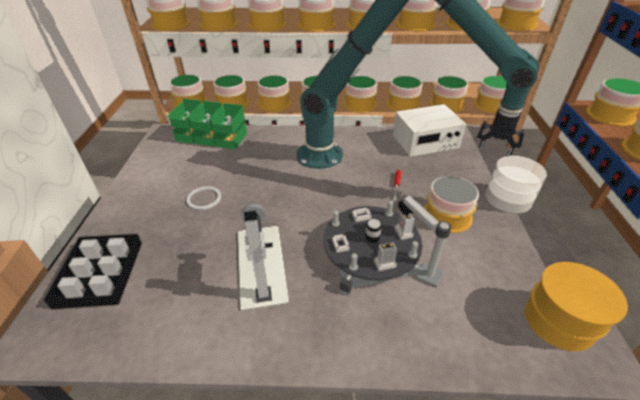

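View pics/top0.png

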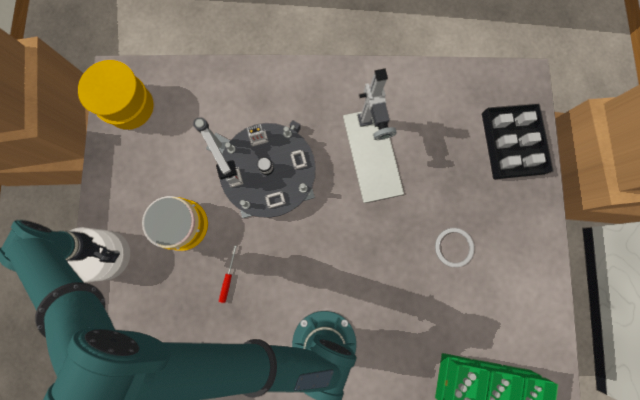

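```bash
cat > h.py <<'E'
import numpy as np, cv2
from scipy.spatial.transform import Rotation as R
from cell import get_obs, optics, ctrl
CI={n:optics.camera_info(n) for n in("scene","top")}
def ray(n,u,v):
    c=CI[n]; d=np.array([(u-c['cx'])/c['fx'],(v-c['cy'])/c['fy']]); s=d.copy()
    for _ in range(20): s=d/(1+c['k1']*(s@s))
    v=R.from_rotvec(c['orientation']).apply([s[0],-s[1],-1.]); return c['xyz'],v/np.linalg.norm(v)
def plane(n,u,v,z):
    o,d=ray(n,u,v); return o+d*(z-o[2])/d[2]
def proj(n,p):
    c=CI[n]; q=R.from_rotvec(c['orientation']).inv().apply(np.asarray(p,float)-c['xyz'])
    s=np.array([q[0],-q[1]])/-q[2]; s=s*(1+c['k1']*(s@s)); return np.array([c['cx']+c['fx']*s[0],c['cy']+c['fy']*s[1]])
def tri(a,b):
    (o1,d1),(o2,d2)=ray("scene",*a),ray("top",*b)
    t=np.linalg.lstsq(np.c_[d1,-d2],o2-o1,rcond=None)[0]; p,q=o1+t[0]*d1,o2+t[1]*d2
    return (p+q)/2,np.linalg.norm(p-q)
def crop(n,x0,y0,w,h,k,name,im=None):
    if im is None: im=optics.snapshot(n)[:,:,::-1]
    c=cv2.resize(im[y0:y0+h,x0:x0+w],None,fx=k,fy=k,interpolation=cv2.INTER_CUBIC)
    for x in range((x0//10+1)*10,x0+w,20): cv2.putText(c,str(x),((x-x0)*k,8),0,.3,(0,0,255)); cv2.line(c,((x-x0)*k,8),((x-x0)*k,14),(0,0,255))
    for y in range((y0//10+1)*10,y0+h,20): cv2.putText(c,str(y),(0,(y-y0)*k),0,.3,(0,0,255)); cv2.line(c,(20,(y-y0)*k),(26,(y-y0)*k),(0,0,255))
    cv2.imwrite(f"pics/{name}.png",c)
E
python3 - <<'E'
from h import *
t=cv2.imread("pics/top0.png"); s=cv2.imread("pics/scene0.png")
crop("top",190,100,140,130,5,"t_dial",t); crop("top",330,50,100,160,4,"t_stand",t)
crop("scene",310,180,150,120,5,"s_dial",s); crop("scene",220,190,80,120,5,"s_stand",s)
E
```

```text
(no output)
```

View pics/t_dial.png

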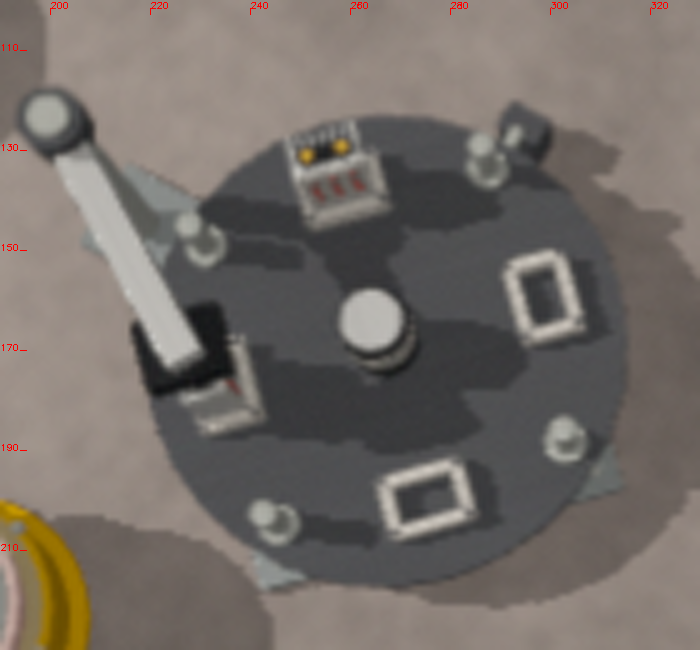

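View pics/t_stand.png

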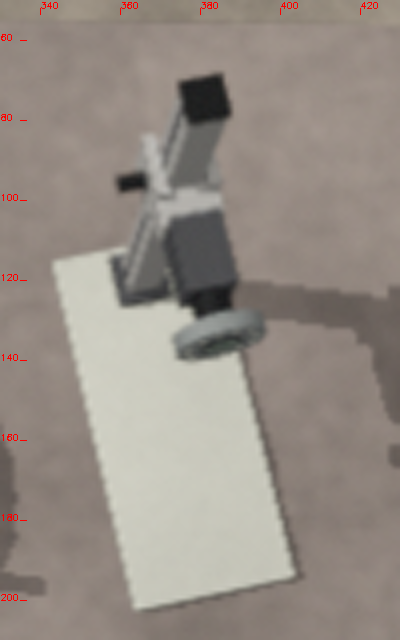

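View pics/s_dial.png

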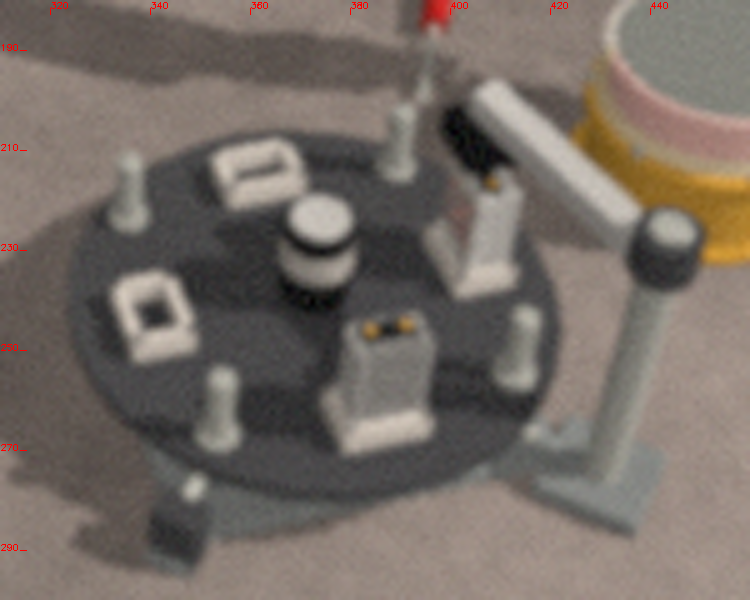

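View pics/s_stand.png

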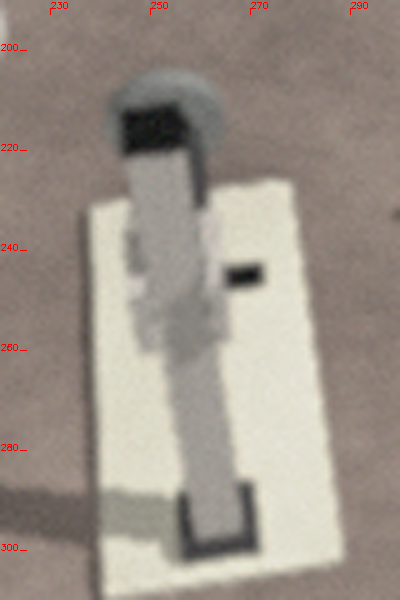

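Run:
```python
from h import *
np.set_printoptions(precision=4,suppress=True)
P={n:plane("top",*uv,.125) for n,uv in dict(post=(241.5,202.3),p2=(286,129.8),p3=(226.5,144.5),p4=(302.5,186.5)).items()}
for n,p in P.items(): print(n,p)
ps=np.array(list(P.values())); ax=ps.mean(0); print("ax",ax,np.linalg.norm(ps-ax,axis=1))
print("sensor",plane("top",261.5,163.5,.141),"tri",tri((373.5,219),(261.5,163.5)))
for z in [ (391,201)]: print("post scene",plane("scene",*z,.125))
S={n:plane("scene",*uv,.125) for n,uv in dict(post=(390.5,201.5),p2=(354,254.5),p3=(414.5,242.5),p4=(334,211.5)).items()}
for n,p in S.items(): print(n,p)
print(np.mean(list(S.values()),0))
# nest tops z .085 : empty nests centers
print("nest unload",plane("top",272.7,197.5,.085),"nest r",plane("top",299.5,158.5,.085))
c=[plane("top",*uv,.012)for uv in((342.7,116),(362.7,202.3),(403,194))]
print(c, [np.linalg.norm(c[0]-c[1]),np.linalg.norm(c[2]-c[1])])
d=c[0]-c[1]; print("stand yaw",np.degrees(np.arctan2(d[1],d[0])))
d=c[1]-c[2]; print("stand yaw from short",np.degrees(np.arctan2(d[1],d[0]))-90)
print("col top",plane("top",380.5,74,.357),plane("scene",250.5,215,.357),tri((250.5,215.3),(380.5,74)))
print("col base",plane("scene",259,296,.012))
```

```text
post [0.4717 0.2732 0.125 ]
p2 [0.7203 0.1302 0.125 ]
p3 [0.6685 0.3302 0.125 ]
p4 [0.5247 0.073  0.125 ]
ax [0.5963 0.2016 0.125 ] [0.1437 0.1431 0.1474 0.1473]
sensor [0.5987 0.208  0.141 ] tri (array([0.5947, 0.2015, 0.1561]), np.float64(0.008420534209331584))
post scene [0.4679 0.2722 0.125 ]
post [0.4707 0.2701 0.125 ]
p2 [0.724  0.1297 0.125 ]
p3 [0.6683 0.3251 0.125 ]
p4 [0.5285 0.067  0.125 ]
[0.5979 0.198  0.125 ]
nest unload [0.4939 0.1756 0.085 ] nest r [0.6307 0.0854 0.085 ]
[array([ 0.8146, -0.0719,  0.012 ]), array([ 0.4879, -0.1406,  0.012 ]), array([ 0.5184, -0.2881,  0.012 ])] [np.float64(0.3338613891752054), np.float64(0.1506575615985864)]
stand yaw 11.880599203019026
stand yaw from short 11.693619557953198
col top [ 0.8046 -0.153   0.357 ] [ 0.797  -0.1538  0.357 ] (array([ 0.8025, -0.1523,  0.3611]), np.float64(0.00021258495038687573))
col base [ 0.8059 -0.168   0.012 ]
```

Run:
```python
from h import *
np.set_printoptions(precision=4,suppress=True)
x=np.array([.9788,.2045,0]);y=np.array([-.2045,.9788,0])
for z in(.2,.22,.24,.26,.28):
    L=np.array([.661,-.183,z]); print(z,proj("top",L),proj("scene",L),"ring L/R top",proj("top",L+.036*y),proj("top",L-.036*y),"scene top/bot",proj("scene",L+[0,0,.036]),proj("scene",L+[0,0,-.036]))
    print("   scene L/R",proj("scene",L+.036*y),proj("scene",L-.036*y))
o={n:cv2.imread(f"pics/{n}0.png") for n in("scene","top")}
crop("top",365,110,40,35,16,"t_ring",o["top"]); crop("scene",235,190,45,45,12,"s_ring",o["scene"])
```

```text
0.2 [382.5341 140.1252] [254.6314 221.4249] ring L/R top [371.5453 142.3061] [393.4781 137.9566] scene top/bot [253.2639 213.0435] [255.9449 229.4852]
   scene L/R [266.1363 219.9746] [243.0323 222.8876]
0.22 [383.6966 138.1575] [253.8786 216.8094] ring L/R top [372.52   140.3721] [394.8266 135.9559] scene top/bot [252.4796 208.241 ] [255.2216 225.0457]
   scene L/R [265.5124 215.3615] [242.1484 218.2698]
0.24 [384.8999 136.1208] [253.1085 212.0915] ring L/R top [373.5289 138.37  ] [396.2223 133.8852] scene top/bot [251.6769 203.3295] [254.4822 220.5098]
   scene L/R [264.8743 210.6464] [241.2442 213.549 ]
0.26 [386.1461 134.0113] [252.3205 207.2676] ring L/R top [374.5739 136.2962] [397.6675 131.7407] scene top/bot [250.8551 198.3051] [253.726  215.8742]
   scene L/R [264.2214 205.8257] [240.3188 208.7216]
0.28 [387.4375 131.825 ] [251.5141 202.3338] ring L/R top [375.657  134.1467] [399.1649 129.5185] scene top/bot [250.0135 193.1638] [252.9524 211.1353]
   scene L/R [263.5533 200.8957] [239.3716 203.7839]
```

View pics/t_ring.png

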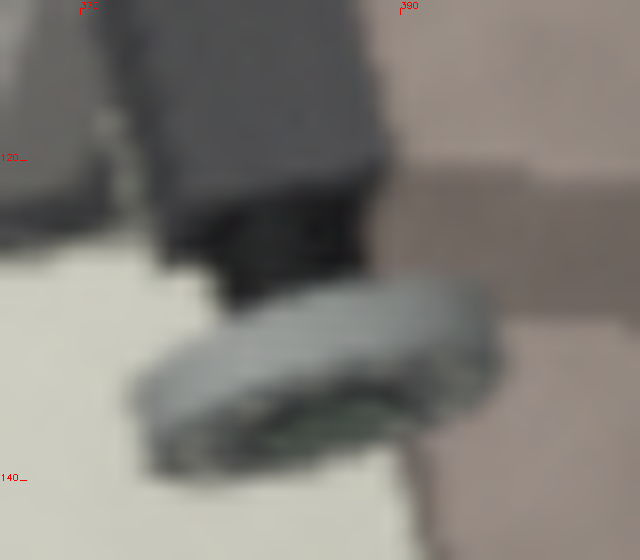

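View pics/s_ring.png

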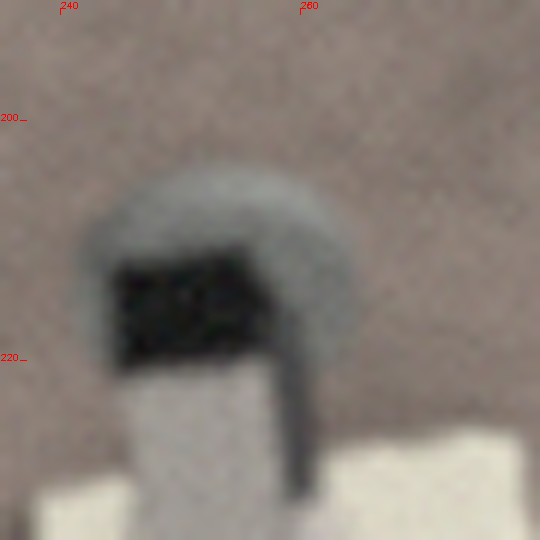

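```bash
cat >> h.py <<'E'
A=np.array([.597,.1998]); YAW=16.
def tooly(yaw): # tool down, y axis at yaw deg
    y=np.radians(yaw); return np.c_[[-np.sin(y),np.cos(y),0],[np.cos(y),np.sin(y),0],[0,0,-1]]
def plan(p,yaw,rows,smax=.038,amax=7.):
    """rows toward target pose in <=rows rows, feedback-free, printed rounded"""
    o=get_obs(); M=R.from_rotvec(o['tcp_rot']); T=R.from_matrix(tooly(yaw)); q=o['tcp_pos'].copy(); out=[]
    for _ in range(rows):
        d=np.asarray(p)-q; n=np.linalg.norm(d); d=d*min(1,smax/n) if n>0 else d
        w=(M.inv()*T).as_rotvec(); a=np.degrees(np.linalg.norm(w)); w=w*min(1,amax/a) if a>1e-6 else w
        out.append([*np.round(M.inv().apply(d),4).tolist(),*np.round(np.degrees(w),1).tolist()])
        q=q+d; M=M*R.from_rotvec(w)
    for r in out: print(r)
    print("end",np.round(q,4),"remaining",np.round(np.asarray(p)-q,4))
def st():
    o=get_obs(); r=R.from_rotvec(o['tcp_rot']).as_matrix()
    print("t",round(o['time_s'],2),"tcp",o['tcp_pos'].round(4),"yaw",np.degrees(np.arctan2(r[1,1],r[0,1])).round(1),"tilt",r[:,2].round(3),"F",o['wrist_force'].round(1),"g",round(o['grip_width'],3),"q",o['joint_pos'].round(2))
E
python3 - <<'E'
from h import *
print(plane("top",172,223,.136)); st()
plan([.470,.270,.20],106,15)
E
```

```text
[0.40228162 0.49447488 0.136     ]
t 0.1 tcp [0.3233 0.6481 0.2302] yaw 63.5 tilt [-0.001 -0.002 -1.   ] F [ 0.  -0.1 -0.3] g 1.0 q [-1.2   0.59  0.05  1.61 -0.03  0.94 -0.03]
[-0.028, -0.0255, 0.0029, -0.0, -0.0, -7.0]
[-0.0247, -0.0287, 0.0029, -0.0, -0.0, -7.0]
[-0.021, -0.0315, 0.0029, -0.0, -0.0, -7.0]
[-0.017, -0.0338, 0.0029, -0.0, -0.0, -7.0]
[-0.0128, -0.0357, 0.0028, -0.0, -0.0, -7.0]
[-0.0083, -0.037, 0.0028, -0.0, -0.0, -7.0]
[-0.0038, -0.0377, 0.0028, -0.0, -0.0, -0.5]
[-0.0034, -0.0377, 0.0028, 0.0, -0.0, -0.0]
[-0.0034, -0.0377, 0.0028, 0.0, -0.0, -0.0]
[-0.0034, -0.0377, 0.0028, -0.0, -0.0, -0.0]
[-0.0024, -0.0265, 0.002, -0.0, -0.0, -0.0]
[0.0, 0.0, 0.0, -0.0, -0.0, -0.0]
[0.0, 0.0, 0.0, -0.0, -0.0, -0.0]
[0.0, 0.0, 0.0, -0.0, -0.0, -0.0]
[0.0, 0.0, 0.0, -0.0, -0.0, -0.0]
end [0.47 0.27 0.2 ] remaining [0. 0. 0.]
```

arm_command:
  commands:
    - [[-0.028,-0.0255,0,0,0,-7,50],[-0.0247,-0.0287,0,0,0,-7,50],[-0.021,-0.0315,0,0,0,-7,50],[-0.017,-0.0338,0,0,0,-7,50],[-0.0128,-0.0357,0,0,0,-7,50]]
  grip_force: 40

```text
time_s: 0.52
tcp_pos: [0.384, 0.4777, 0.2259]
tcp_rot: [0.261, -3.125, -0.005]
wrist_force: [-0.6, 0.5, -0.5]
grip_width: 0.499
```

Run:
```python
from h import *
st()
plan([.470,.270,.20],106,10)
```

```text
t 0.52 tcp [0.384  0.4777 0.2259] yaw 99.6 tilt [-0.006  0.003 -1.   ] F [-0.6  0.5 -0.5] g 0.499 q [-0.88  0.46 -0.12  1.87  0.06  0.82  0.71]
[-0.0085, -0.0368, 0.0042, 0.2, -0.3, -6.4]
[-0.0043, -0.0375, 0.0043, -0.0, 0.0, -0.0]
[-0.0043, -0.0375, 0.0043, 0.0, 0.0, 0.0]
[-0.0043, -0.0375, 0.0043, 0.0, -0.0, -0.0]
[-0.0043, -0.0375, 0.0043, -0.0, -0.0, -0.0]
[-0.0041, -0.0358, 0.0041, -0.0, -0.0, -0.0]
[0.0, 0.0, 0.0, -0.0, -0.0, -0.0]
[0.0, 0.0, 0.0, -0.0, -0.0, -0.0]
[0.0, 0.0, 0.0, -0.0, -0.0, -0.0]
[0.0, 0.0, 0.0, -0.0, -0.0, -0.0]
end [0.47 0.27 0.2 ] remaining [0. 0. 0.]
```

arm_command:
  commands:
    - [[-0.0085,-0.0368,0.004,0.2,-0.3,-6.4,50],[-0.0043,-0.0375,0.004,0,0,0,50],[-0.0043,-0.0375,0.004,0,0,0,50],[-0.0043,-0.0375,0.004,0,0,0,50],[-0.0043,-0.0375,0.004,0,0,0,50]]

```text
time_s: 0.93
tcp_pos: [0.4588, 0.2943, 0.2044]
tcp_rot: [0.456, -3.107, -0.0]
wrist_force: [0.5, 0.7, 0.1]
grip_width: 0.499
```

Run:
```python
from h import *
st()
plan([.470,.270,.20],106,3)
```

```text
t 0.93 tcp [0.4588 0.2943 0.2044] yaw 106.7 tilt [-0.001 -0.    -1.   ] F [0.5 0.7 0.1] g 0.499 q [-0.55  0.41 -0.13  2.03  0.08  0.71  1.13]
[-0.0038, -0.0265, 0.0043, 0.0, -0.1, 0.7]
[0.0, 0.0, 0.0, -0.0, 0.0, -0.0]
[0.0, 0.0, 0.0, 0.0, 0.0, -0.0]
end [0.47 0.27 0.2 ] remaining [0. 0. 0.]
```

arm_command:
  commands:
    - [[-0.0038,-0.0265,0.004,0,0,0.7,50],[0,0,0.02,0,0,0,50],[0,0,0.02,0,0,0,50],[0,0,0,0,0,0,50],[0,0,0,0,0,0,50]]

```text
time_s: 1.35
tcp_pos: [0.4749, 0.2525, 0.158]
tcp_rot: [0.402, -3.113, 0.014]
wrist_force: [-0.3, 0.6, -0.2]
grip_width: 0.5
```

Run:
```python
from h import *
st()
crop("scene",330,140,160,120,5,"s1");crop("top",190,130,140,110,5,"t1")
```

```text
t 1.35 tcp [0.4749 0.2525 0.158 ] yaw 104.7 tilt [-0.002 -0.009 -1.   ] F [-0.3  0.6 -0.2] g 0.5 q [-0.5   0.47 -0.11  2.08  0.1   0.6   1.16]
```

View pics/s1.png

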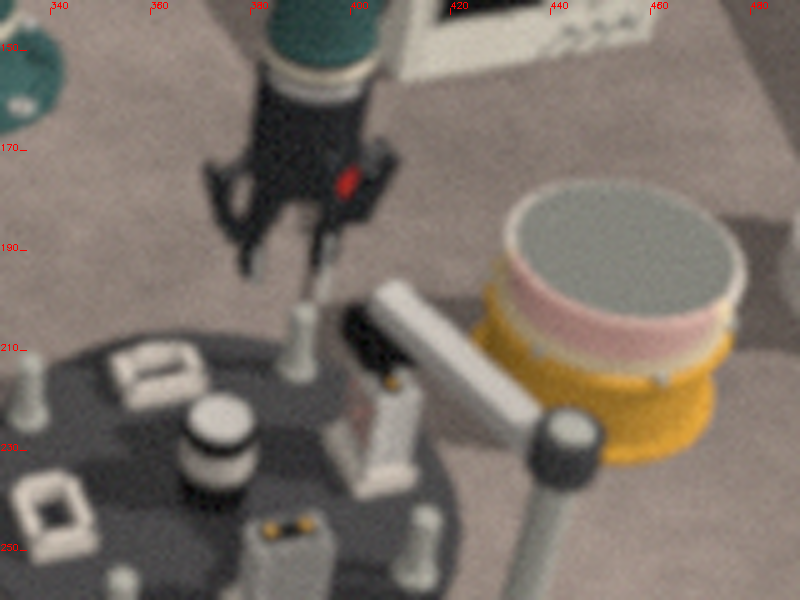

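View pics/t1.png

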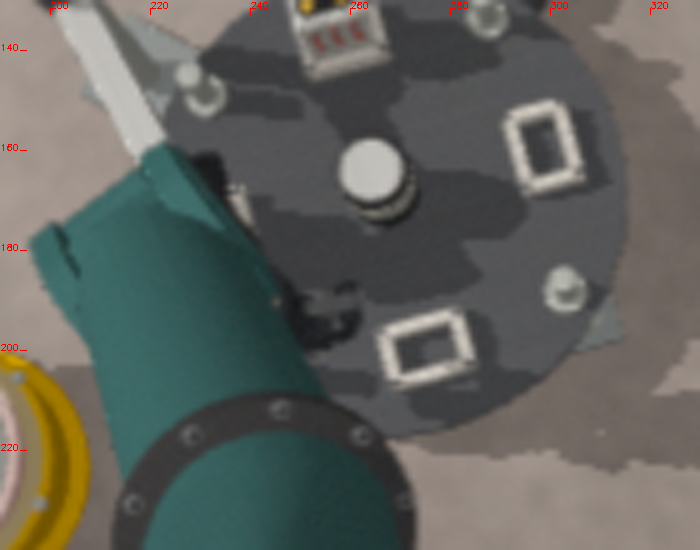

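Run:
```python
from h import *
print(proj("scene",get_obs()['tcp_pos']))
plan([.470,.270,.158],106,3,.01)
```

```text
[386.93455767 195.07867756]
[0.0002, 0.01, 0.0002, -0.5, -0.2, -1.2]
[0.0, 0.0074, 0.0002, 0.0, -0.0, -0.0]
[0.0, 0.0, 0.0, -0.0, -0.0, -0.0]
end [0.47  0.27  0.158] remaining [0. 0. 0.]
```

arm_command:
  commands:
    - [[0,0.01,0,-0.5,-0.2,-1.2,50],[0,0.0075,0,0,0,0,50],[0,0,0.003,0,0,0,50],[0,0,0,0,0,0,50],[0,0,0,0,0,0,50]]

```text
time_s: 1.87
tcp_pos: [0.47, 0.2777, 0.1588]
tcp_rot: [-0.45, 3.103, 0.011]
wrist_force: [-0.2, 1.1, 0.0]
grip_width: 0.497
```

Run:
```python
from h import *
st(); plan([.470,.270,.088],106,5,.02)
```

```text
t 1.87 tcp [0.47   0.2777 0.1588] yaw 106.5 tilt [ 0.005  0.008 -1.   ] F [-0.2  1.1  0. ] g 0.497 q [-0.52  0.47 -0.12  2.07  0.09  0.6   1.15]
[0.0008, -0.0022, 0.0199, 0.3, 0.4, 0.5]
[0.0006, -0.0021, 0.0199, -0.0, -0.0, 0.0]
[0.0006, -0.0021, 0.0199, 0.0, -0.0, 0.0]
[0.0003, -0.0012, 0.0112, 0.0, 0.0, 0.0]
[0.0, 0.0, 0.0, 0.0, 0.0, 0.0]
end [0.47  0.27  0.088] remaining [0. 0. 0.]
```

arm_command:
  commands:
    - [[0.0005,-0.004,0.01,0.3,0.4,0.5,50],[0.0005,-0.001,0.01,0,0,0,50],[0,0,0,0,0,0,50],[0,0,0,0,0,0,50],[0,0,0,0,0,0,50]]

```text
time_s: 2.28
tcp_pos: [0.4703, 0.2719, 0.1363]
tcp_rot: [0.436, -3.11, 0.001]
wrist_force: [0.6, 0.1, 0.0]
grip_width: 0.503
```

Run:
```python
from h import *
st(); plan([.470,.270,.088],106,5,.02); crop("scene",350,150,80,70,8,"s2")
```

```text
t 2.28 tcp [0.4703 0.2719 0.1363] yaw 106.0 tilt [-0.001 -0.001 -1.   ] F [0.6 0.1 0. ] g 0.503 q [-0.53  0.5  -0.11  2.09  0.1   0.56  1.14]
[0.0003, -0.0007, 0.02, -0.0, -0.1, -0.0]
[0.0003, -0.0007, 0.02, -0.0, -0.0, 0.0]
[0.0001, -0.0003, 0.0084, -0.0, 0.0, -0.0]
[0.0, 0.0, 0.0, -0.0, -0.0, -0.0]
[0.0, 0.0, 0.0, -0.0, -0.0, -0.0]
end [0.47  0.27  0.088] remaining [0. 0. 0.]
```

View pics/s2.png

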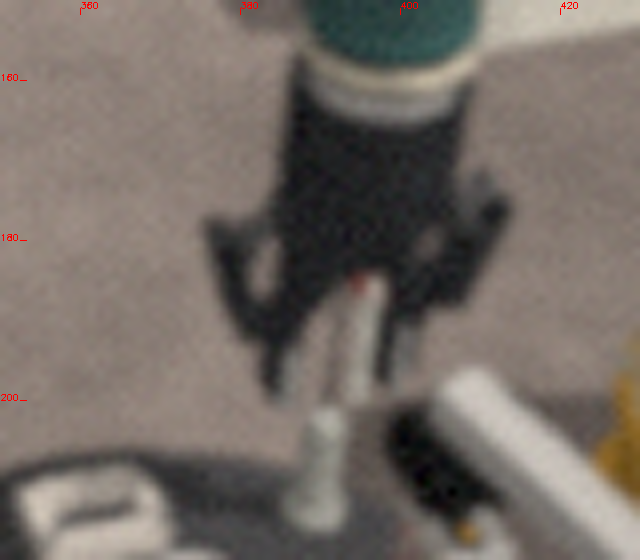

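arm_command:
  commands:
    - [[0,-0.001,0.015,0,0,0,50],[0,0,0.015,0,0,0,50],[0,0,0.01,0,0,0,50],[0,0,0.004,0,0,0,50],[0,0,0,0,0,0,50]]

```text
time_s: 2.75
tcp_pos: [0.4725, 0.2714, 0.0921]
tcp_rot: [-0.434, 3.109, 0.001]
wrist_force: [0.5, 0.8, 0.0]
grip_width: 0.498
```

Run:
```python
from h import *
st();  crop("scene",350,150,80,70,8,"s3")
```

```text
t 2.75 tcp [0.4725 0.2714 0.0921] yaw 105.9 tilt [ 0.003  0.001 -1.   ] F [0.5 0.8 0. ] g 0.498 q [-0.53  0.57 -0.1   2.11  0.12  0.46  1.13]
```

View pics/s3.png

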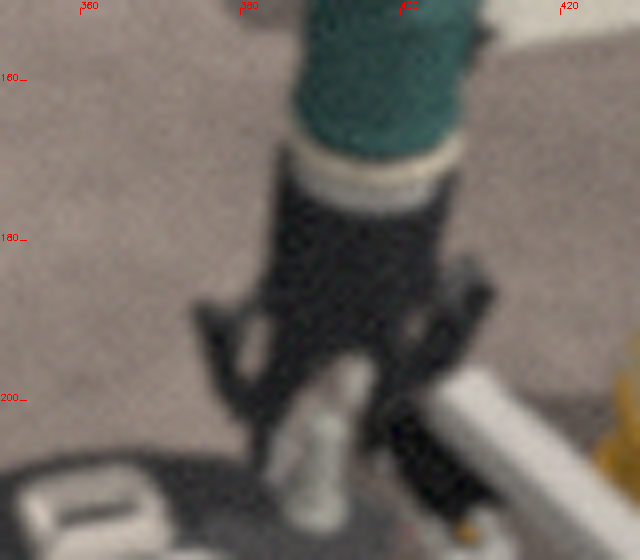

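```bash
cat >> h.py <<'E'
def ft(p=None):
    p=get_obs()['tcp_pos'] if p is None else p; c,s=np.cos(np.radians(YAW)),np.sin(np.radians(YAW)); d=p[:2]-A
    return np.array([-(c*d[0]+s*d[1]),-s*d[0]+c*d[1]])
def arc(dpsi,n=5,off=.012,z=.088):
    o=get_obs(); q=ft(); psi=np.degrees(np.arcsin(np.clip(-(q[1]+off)/.145,-1,1))); M=R.from_rotvec(o['tcp_rot']); w=np.degrees((M.inv()*R.from_matrix(tooly(90+YAW))).as_rotvec()).round(1)
    print("ft",q.round(4),"psi",psi.round(1),"w",w,"dz",round(o['tcp_pos'][2]-z,4))
    for k in range(n):
        f=np.radians(psi+dpsi*(k+1)); t=np.array([.145*np.cos(f),-.145*np.sin(f)-off]); print((t-q).round(4)); q=t
E
python3 - <<'E'
from h import *
arc(5)
E
```

```text
ft [0.0998 0.1032] psi -52.6 w [ 0.   0.2 -0.1] dz 0.0044
[-0.002  -0.0081]
[ 0.009  -0.0089]
[ 0.0081 -0.0097]
[ 0.0073 -0.0104]
[ 0.0063 -0.0109]
```

arm_command:
  commands:
    - [[0.001,-0.004,0.002,0,0.2,-0.1,50],[0.001,-0.004,0.001,0,0,0,50],[0.001,-0.004,0,0,0,0,50],[0.003,-0.004,0,0,0,0,50],[0.004,-0.005,0,0,0,0,50]]

```text
time_s: 3.22
tcp_pos: [0.4729, 0.2571, 0.0916]
tcp_rot: [-0.44, 3.096, 0.024]
wrist_force: [1.3, 15.6, -9.5]
grip_width: 0.501
```

Run:
```python
from h import *
st();arc(5)
```

```text
t 3.22 tcp [0.4729 0.2571 0.0916] yaw 106.2 tilt [ 0.012  0.017 -1.   ] F [ 1.3 15.6 -9.5] g 0.501 q [-0.5   0.57 -0.11  2.14  0.12  0.43  1.16]
ft [0.1035 0.0892] psi -44.3 w [0.8 0.9 0.2] dz 0.0036
[ 0.0088 -0.0094]
[ 0.0076 -0.0101]
[ 0.0067 -0.0108]
[ 0.0057 -0.0113]
[ 0.0047 -0.0117]
```

arm_command:
  commands:
    - [[0.006,-0.009,0.002,0.8,0.9,0.2,50],[0.007,-0.01,0,0,0,0,50],[0.006,-0.01,0,0,0,0,50],[0.005,-0.01,0,0,0,0,50],[0.004,-0.01,0,0,0,0,50]]

```text
time_s: 3.63
tcp_pos: [0.471, 0.2572, 0.0956]
tcp_rot: [-0.482, 3.044, 0.116]
wrist_force: [-3.0, 19.8, -9.4]
grip_width: 0.499
```

Run:
```python
from h import *
st();arc(5);crop("scene",310,150,140,120,5,"s4")
```

```text
t 3.63 tcp [0.471  0.2572 0.0956] yaw 108.1 tilt [ 0.045  0.083 -0.996] F [-3.  19.8 -9.4] g 0.499 q [-0.44  0.55 -0.16  2.18  0.11  0.34  1.21]
ft [0.1053 0.0899] psi -44.6 w [3.8 3.9 2. ] dz 0.0076
[ 0.0064 -0.0094]
[ 0.0076 -0.0101]
[ 0.0067 -0.0107]
[ 0.0058 -0.0113]
[ 0.0048 -0.0117]
```

View pics/s4.png

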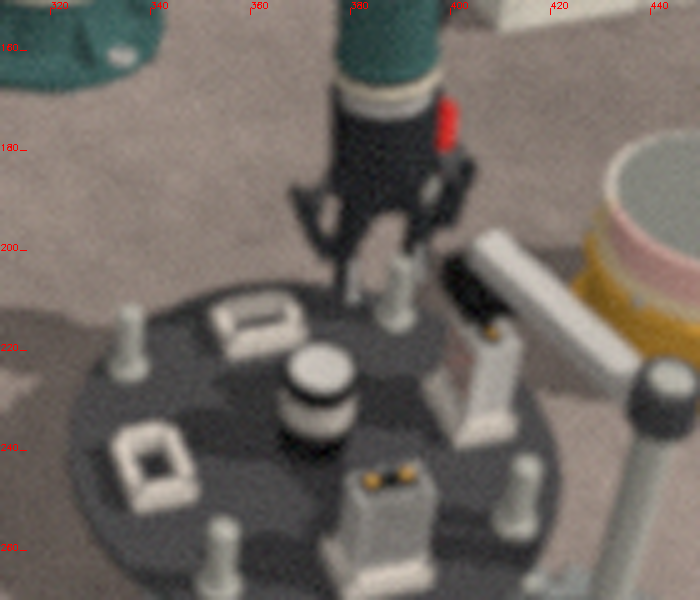

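arm_command:
  commands:
    - [[0.004,-0.014,0.006,3.8,3.9,2,50],[0.006,-0.018,0.004,1,1,0,50],[0.006,-0.02,0.002,1,1,0,50],[0.006,-0.022,0.002,1,1,0,50],[0.006,-0.022,0.002,1,1,0,50]]

```text
time_s: 4.1
tcp_pos: [0.4654, 0.1853, 0.0845]
tcp_rot: [0.479, -3.048, 0.076]
wrist_force: [-1.1, 1.1, 1.0]
grip_width: 0.504
```

Run:
```python
from h import *
st();arc(5);crop("scene",310,150,140,120,5,"s5");crop("top",190,130,140,110,5,"t5")
print(get_obs()['moment'])
```

```text
t 4.1 tcp [0.4654 0.1853 0.0845] yaw 108.0 tilt [-0.047 -0.057 -0.997] F [-1.1  1.1  1. ] g 0.504 q [-0.42  0.57 -0.09  2.16  0.16  0.48  1.24]
ft [0.1305 0.0224] psi -13.7 w [-2.4 -3.5  1.9] dz -0.0035
[ 0.0129 -0.0124]
[ 0.0014 -0.0126]
[ 0.0003 -0.0126]
[-0.0008 -0.0126]
[-0.0019 -0.0125]
[ 0.07081918 -0.09376677  0.06419231]
```

View pics/s5.png

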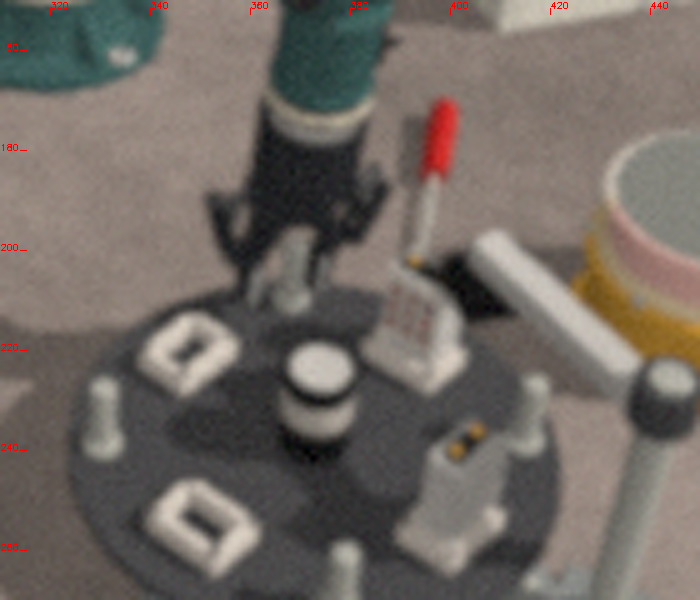

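View pics/t5.png

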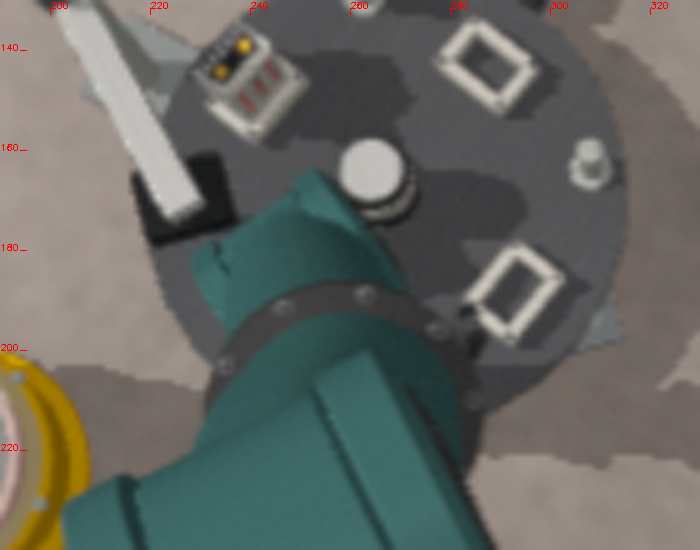

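Run:
```python
from h import *
for uv,b in (((330.7,226.5),242.),((416.8,226.5),61.5),((369,199),151.)):
    p=plane("scene",*uv,.125); d=p[:2]-A; print(p.round(3),np.linalg.norm(d).round(3),np.degrees(np.arctan2(d[1],d[0]))%360-b)
```

```text
[0.603 0.056 0.125] 0.144 30.340858007311965
[0.596 0.344 0.125] 0.144 29.069383595796964
[0.459 0.194 0.125] 0.138 31.459859364000494
```

arm_command:
  commands:
    - [[0.007,-0.006,-0.001,-2.4,-3.5,1.9,50],[0.004,-0.01,0,0,0,0,50],[0.001,-0.01,0,0,0,0,50],[0,-0.01,0,0,0,0,50],[-0.001,-0.01,0,0,0,0,50]]

```text
time_s: 4.62
tcp_pos: [0.4722, 0.1308, 0.0868]
tcp_rot: [-0.423, 3.108, -0.003]
wrist_force: [0.2, 1.4, -0.5]
grip_width: 0.501
```

Run:
```python
from h import *
st();arc(5)
```

```text
t 4.62 tcp [0.4722 0.1308 0.0868] yaw 105.5 tilt [ 0.006 -0.001 -1.   ] F [ 0.2  1.4 -0.5] g 0.501 q [-0.28  0.54 -0.11  2.23  0.16  0.37  1.32]
ft [ 0.139 -0.032] psi 7.9 w [-0.1  0.3 -0.5] dz -0.0012
[ 0.0023 -0.0124]
[-0.0034 -0.0122]
[-0.0044 -0.0119]
[-0.0054 -0.0114]
[-0.0064 -0.0109]
```

arm_command:
  commands:
    - [[0.001,-0.01,0,0,0.3,-0.5,50],[-0.003,-0.01,0,0,0,0,50],[-0.004,-0.01,0,0,0,0,50],[-0.004,-0.009,0,0,0,0,50],[-0.004,-0.008,0,0,0,0,50]]

```text
time_s: 5.03
tcp_pos: [0.5035, 0.0856, 0.0869]
tcp_rot: [-0.438, 3.11, -0.004]
wrist_force: [-1.1, 0.7, -0.1]
grip_width: 0.501
```

Run:
```python
from h import *
st();arc(3);crop("scene",310,150,140,120,5,"s6")
```

```text
t 5.03 tcp [0.5035 0.0856 0.0869] yaw 106.0 tilt [ 0.001 -0.002 -1.   ] F [-1.1  0.7 -0.1] g 0.501 q [-0.16  0.56 -0.13  2.19  0.18  0.41  1.42]
ft [ 0.1214 -0.084 ] psi 29.8 w [-0.2  0.   0. ] dz -0.0011
[ 0.0005 -0.0065]
[-0.0043 -0.0063]
[-0.0046 -0.006 ]
[-0.0049 -0.0058]
[-0.0052 -0.0055]
```

View pics/s6.png

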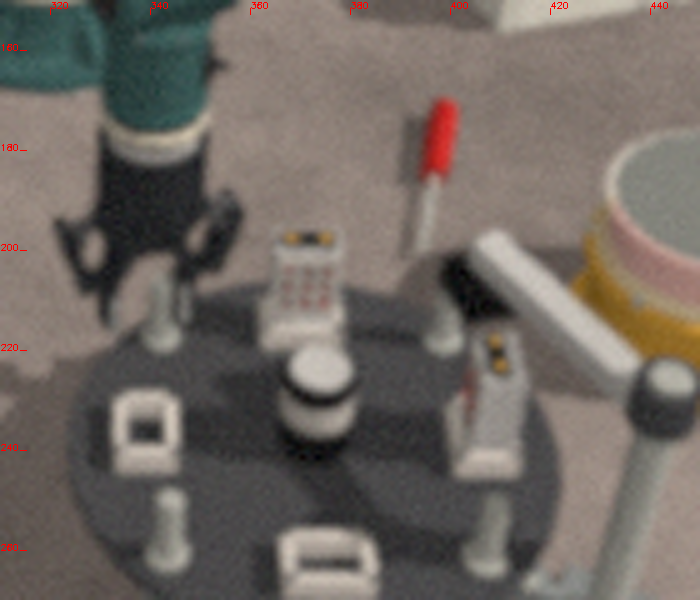

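arm_command:
  commands:
    - [[-0.001,-0.006,0,0,0,0,50],[-0.004,-0.005,0,0,0,0,50],[-0.004,-0.005,0,0,0,0,50],[-0.002,-0.003,0,0,0,0,50],[0,0,0,0,0,0,50]]

```text
time_s: 5.5
tcp_pos: [0.5211, 0.0694, 0.0868]
tcp_rot: [0.435, -3.11, 0.001]
wrist_force: [0.6, -0.1, 0.4]
grip_width: 0.499
```

Run:
```python
from h import *
st();arc(2);crop("scene",310,150,140,120,5,"s7")
```

```text
t 5.5 tcp [0.5211 0.0694 0.0868] yaw 105.9 tilt [-0.001 -0.001 -1.   ] F [ 0.6 -0.1  0.4] g 0.499 q [-0.12  0.57 -0.14  2.15  0.18  0.43  1.46]
ft [ 0.1089 -0.1045] psi 39.6 w [-0.  -0.1 -0.1] dz -0.0012
[-0.0005 -0.0038]
[-0.0034 -0.0037]
[-0.0036 -0.0036]
[-0.0037 -0.0035]
[-0.0038 -0.0033]
```

View pics/s7.png

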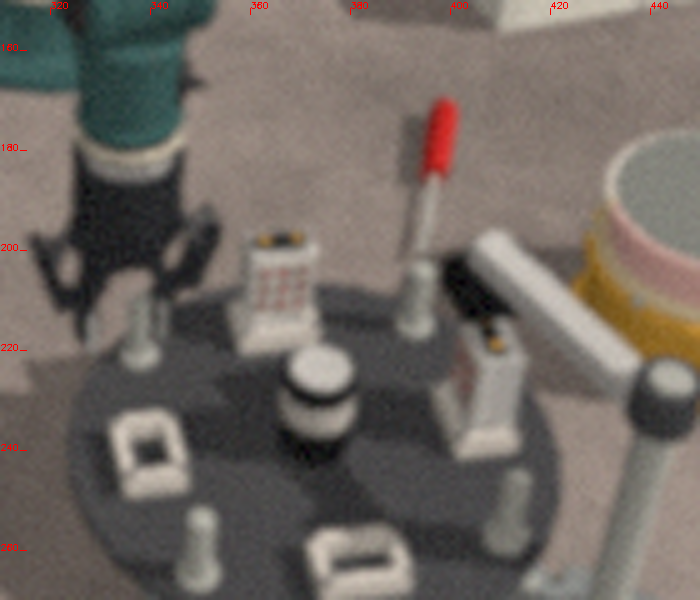

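arm_command:
  commands:
    - [[-0.002,-0.004,0,0,0,0,50],[-0.003,-0.004,0,0,0,0,50],[-0.002,-0.002,0,0,0,0,50],[0,0,0,0,0,0,50],[0,0,0,0,0,0,50]]

```text
time_s: 5.97
tcp_pos: [0.5223, 0.07, 0.0861]
tcp_rot: [0.452, -3.094, -0.011]
wrist_force: [-0.7, 0.1, 1.0]
grip_width: 0.502
```

Run:
```python
from h import *
st();arc(2)
im=optics.snapshot("scene")[:,:,::-1].copy(); cv2.imwrite("pics/sc8.png",im); s0=cv2.imread("pics/scene0.png")
crop("scene",310,180,130,110,6,"s8",im)
# opposite nest region diff
```

```text
t 5.97 tcp [0.5223 0.07   0.0861] yaw 106.6 tilt [-0.016  0.005 -1.   ] F [-0.7  0.1  1. ] g 0.502 q [-0.1   0.58 -0.15  2.14  0.17  0.45  1.48]
ft [ 0.1076 -0.1041] psi 39.4 w [ 0.5 -0.8  0.6] dz -0.0019
[ 0.0011 -0.0039]
[-0.0034 -0.0037]
[-0.0035 -0.0036]
[-0.0037 -0.0035]
[-0.0038 -0.0034]
```

View pics/s8.png

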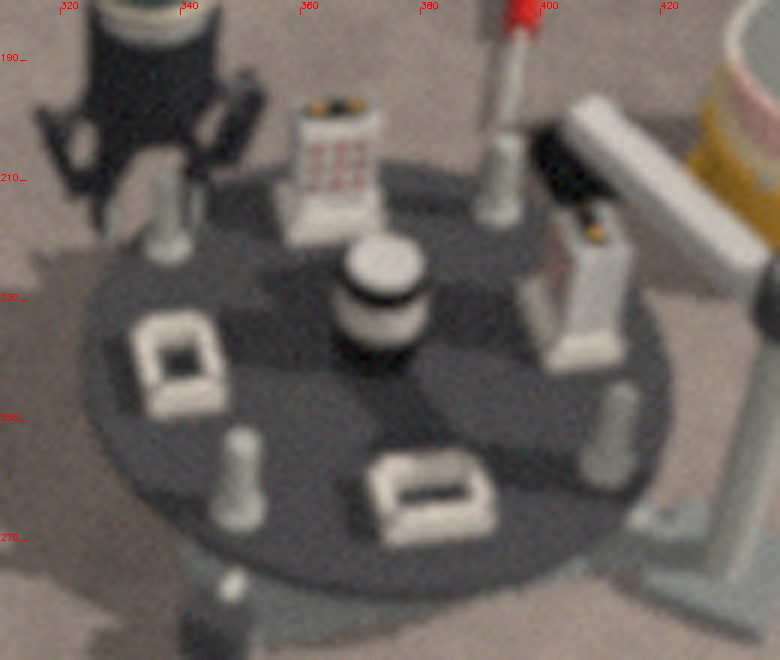

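```bash
cat >> h.py <<'E'
def dialchk(n,name):
    # angles from bright nest/post blobs: normalized correlation of rotated reference not used; print post crops
    pass
E
python3 - <<'E'
from h import *
a=cv2.imread("pics/scene0.png"); b=cv2.imread("pics/sc8.png")
# local post-top tracking by phase of small template (post p2 region), and rotation per px
for c in ((354,258),(414,247)):
    t=a[c[1]-8:c[1]+9,c[0]-6:c[0]+7]; w=b[c[1]-20:c[1]+21,c[0]-20:c[0]+21]
    r=cv2.matchTemplate(w,t,cv2.TM_CCOEFF_NORMED); _,m,_,l=cv2.minMaxLoc(r); d=(l[0]-14,l[1]-12); print(m,d)
    p0=plane("scene",*c,.1);p1=plane("scene",c[0]+d[0],c[1]+d[1],.1)
    f=lambda p:np.degrees(np.arctan2(*(p[:2]-A)[::-1])); print("off deg",f(p1)-f(p0))
E
```

```text
0.9591954946517944 (-4, -2)
off deg -6.118997250419049
0.9275020360946655 (-2, 3)
off deg -6.175791632554748
```

arm_command:
  commands:
    - [[-0.003,-0.006,-0.001,0.5,-0.8,0.6,50],[-0.004,-0.006,0,0,0,0,50],[-0.004,-0.006,0,0,0,0,50],[0,0,0,0,0,0,50],[0,0,0,0,0,0,50]]

```text
time_s: 6.43
tcp_pos: [0.5225, 0.0716, 0.0853]
tcp_rot: [0.457, -3.085, -0.025]
wrist_force: [0.4, -0.3, 0.3]
grip_width: 0.5
```

```bash
cat >> h.py <<'E'
def dialoff(name=None):
    a=cv2.imread("pics/scene0.png"); b=optics.snapshot("scene")[:,:,::-1].copy()
    if name: cv2.imwrite(f"pics/{name}.png",b)
    up=4
    for c in ((354,258),(414,247)):
        t=cv2.resize(a[c[1]-8:c[1]+9,c[0]-6:c[0]+7],None,fx=up,fy=up,interpolation=2); w=cv2.resize(b[c[1]-20:c[1]+21,c[0]-20:c[0]+21],None,fx=up,fy=up,interpolation=2)
        _,m,_,l=cv2.minMaxLoc(cv2.matchTemplate(w,t,cv2.TM_CCOEFF_NORMED)); d=(l[0]/up-14,l[1]/up-12)
        f=lambda p:np.degrees(np.arctan2(*(p[:2]-A)[::-1]))
        print("match",round(m,2),d,"deg off",(f(plane("scene",c[0]+d[0],c[1]+d[1],.1))-f(plane("scene",*c,.1))).round(2))
    return b
E
python3 - <<'E'
from h import *
st();arc(2);dialoff()
E
```

```text
t 6.43 tcp [0.5225 0.0716 0.0853] yaw 106.8 tilt [-0.025  0.012 -1.   ] F [ 0.4 -0.3  0.3] g 0.5 q [-0.09  0.58 -0.16  2.13  0.16  0.46  1.49]
ft [ 0.1069 -0.1027] psi 38.7 w [ 1.1 -1.2  0.9] dz -0.0027
[ 0.0029 -0.0039]
[-0.0034 -0.0038]
[-0.0035 -0.0037]
[-0.0036 -0.0035]
[-0.0037 -0.0034]
match 0.97 (-4.0, -2.0) deg off -6.12
match 0.93 (-2.25, 3.0) deg off -6.36
```

arm_command:
  commands:
    - [[0.001,0.006,-0.002,1.1,-1.2,0.9,28],[0,0.005,-0.001,0,0,0,28],[0,0,0,0,0,0,28],[0,0,0,0,0,0,28],[0,0,0,0,0,0,28]]
  grip_force: 20

```text
time_s: 6.9
tcp_pos: [0.5223, 0.0792, 0.089]
tcp_rot: [-0.426, 3.107, -0.004]
wrist_force: [-2.4, 2.9, 0.9]
grip_width: 0.279
```

Run:
```python
from h import *
st();arc(2,off=.003);dialoff()
```

```text
t 6.9 tcp [0.5223 0.0792 0.089 ] yaw 105.6 tilt [ 0.006 -0.002 -1.   ] F [-2.4  2.9  0.9] g 0.279 q [-0.14  0.57 -0.13  2.15  0.17  0.43  1.43]
ft [ 0.105  -0.0953] psi 39.5 w [-0.2  0.3 -0.4] dz 0.001
[ 0.0035 -0.0038]
[-0.0034 -0.0037]
[-0.0036 -0.0036]
[-0.0037 -0.0035]
[-0.0038 -0.0034]
match 0.96 (-3.75, -1.75) deg off -5.62
match 0.94 (-2.0, 2.75) deg off -5.79
```

arm_command:
  commands:
    - [[0,-0.008,0,-0.2,0.3,-0.4,28],[-0.005,-0.01,0,0,0,0,28],[-0.006,-0.011,0,0,0,0,28],[-0.006,-0.011,0,0,0,0,28],[-0.003,-0.006,0,0,0,0,28]]

```text
time_s: 7.37
tcp_pos: [0.539, 0.0691, 0.088]
tcp_rot: [0.474, -3.083, -0.051]
wrist_force: [-3.2, 6.2, 2.2]
grip_width: 0.285
```

Run:
```python
from h import *
st();arc(2,off=.003);b=dialoff(); crop("scene",310,180,130,110,6,"s9",b)
```

```text
t 7.37 tcp [0.539  0.0691 0.088 ] yaw 107.5 tilt [-0.027  0.029 -0.999] F [-3.2  6.2  2.2] g 0.285 q [-0.05  0.59 -0.19  2.1   0.15  0.49  1.53]
ft [ 0.0918 -0.1096] psi 47.3 w [ 2.  -1.   1.5] dz -0.0
[ 0.0027 -0.0034]
[-0.0039 -0.0032]
[-0.004  -0.0031]
[-0.0041 -0.003 ]
[-0.0042 -0.0028]
match 0.97 (2.0, 0.75) deg off 2.84
match 0.97 (0.75, -1.25) deg off 2.53
```

View pics/s9.png

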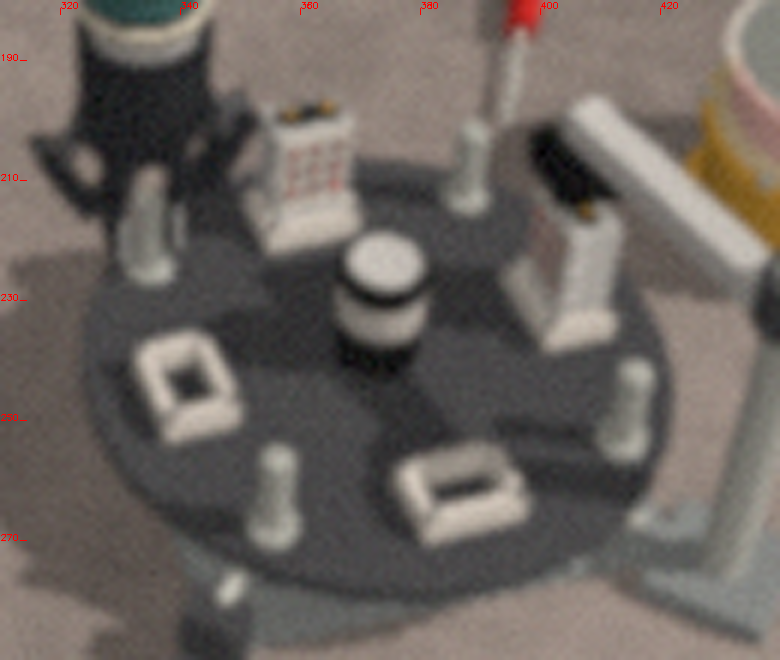

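arm_command:
  commands:
    - [[0.005,0.004,0,2,-1,1.5,34],[0.003,0.004,0,0,0,0,34],[0,0,0,0,0,0,34],[0,0,0,0,0,0,34],[0,0,0,0,0,0,34]]

```text
time_s: 7.83
tcp_pos: [0.5359, 0.0683, 0.0885]
tcp_rot: [-0.425, 3.104, -0.004]
wrist_force: [-0.2, -0.3, -0.5]
grip_width: 0.343
```

Run:
```python
from h import *
st();print(ft());b=dialoff()
```

```text
t 7.83 tcp [0.5359 0.0683 0.0885] yaw 105.6 tilt [ 0.009 -0.002 -1.   ] F [-0.2 -0.3 -0.5] g 0.343 q [-0.11  0.58 -0.13  2.13  0.18  0.44  1.46]
[ 0.09495524 -0.10960105]
match 0.97 (4.5, 1.75) deg off 6.43
match 0.94 (1.25, -2.75) deg off 5.35
```

arm_command:
  commands:
    - [[0,0,0,0,0.4,-0.4,23],[0,0,0,0,0,0,23],[0.004,0.004,0,0,0,0,23],[0.003,0.003,0,0,0,0,23],[0,0,0,0,0,0,23]]

```text
time_s: 8.3
tcp_pos: [0.5345, 0.0648, 0.0892]
tcp_rot: [-0.422, 3.101, -0.016]
wrist_force: [-1.0, 0.9, 0.5]
grip_width: 0.231
```

Run:
```python
from h import *
st();print(ft());b=dialoff()
```

```text
t 8.3 tcp [0.5345 0.0648 0.0892] yaw 105.5 tilt [ 0.013 -0.009 -1.   ] F [-1.   0.9  0.5] g 0.231 q [-0.12  0.57 -0.12  2.13  0.18  0.44  1.45]
[ 0.09728861 -0.11257558]
match 0.97 (4.5, 1.75) deg off 6.43
match 0.94 (1.0, -2.75) deg off 5.22
```

arm_command:
  commands:
    - [[0.006,0.008,0,0.4,0.8,-0.5,23],[0.006,0.009,0,0,0,0,23],[0.003,0.004,0,0,0,0,23],[0,0,0,0,0,0,23],[0,0,0,0,0,0,23]]

```text
time_s: 8.77
tcp_pos: [0.5191, 0.0708, 0.0889]
tcp_rot: [-0.422, 3.109, -0.049]
wrist_force: [2.1, -3.9, -0.5]
grip_width: 0.229
```

Run:
```python
from h import *
st();print(ft());b=dialoff()
```

```text
t 8.77 tcp [0.5191 0.0708 0.0889] yaw 105.5 tilt [ 0.008 -0.031 -1.   ] F [ 2.1 -3.9 -0.5] g 0.229 q [-0.17  0.56 -0.1   2.16  0.2   0.43  1.41]
[ 0.11048447 -0.102556  ]
match 0.97 (0.25, 0.0) deg off 0.28
match 0.99 (0.0, 0.0) deg off 0.0
```

arm_command:
  commands:
    - [[0,-0.001,0,0,0,0,40],[0,0,0,0.5,1,0,50],[0,0,0,0,0,0,50],[0,0,-0.01,0,0,0,50],[0,0,-0.02,0,0,0,50]]

```text
time_s: 9.23
tcp_pos: [0.5164, 0.0741, 0.117]
tcp_rot: [0.426, -3.089, 0.063]
wrist_force: [0.8, -0.7, 0.5]
grip_width: 0.494
```

Run:
```python
from h import *
st();print(ft());b=dialoff();plan([.535,.06,.26],106,10,.03)
```

```text
t 9.23 tcp [0.5164 0.0741 0.117 ] yaw 105.7 tilt [-0.017 -0.043 -0.999] F [ 0.8 -0.7  0.5] g 0.494 q [-0.17  0.52 -0.11  2.13  0.18  0.53  1.42]
[ 0.1120785  -0.09860211]
match 0.97 (0.0, 0.0) deg off 0.0
match 0.99 (0.0, 0.0) deg off 0.0
[-0.0018, -0.0051, -0.0295, -2.1, -1.2, -0.3]
[-0.0024, -0.004, -0.0296, 0.0, -0.0, 0.0]
[-0.0024, -0.004, -0.0296, -0.0, -0.0, -0.0]
[-0.0024, -0.004, -0.0296, -0.0, -0.0, -0.0]
[-0.0016, -0.0028, -0.0204, -0.0, -0.0, -0.0]
[0.0, 0.0, 0.0, -0.0, -0.0, -0.0]
[0.0, 0.0, 0.0, -0.0, -0.0, -0.0]
[0.0, 0.0, 0.0, -0.0, -0.0, -0.0]
[0.0, 0.0, 0.0, -0.0, -0.0, -0.0]
[0.0, 0.0, 0.0, -0.0, -0.0, -0.0]
end [0.535 0.06  0.26 ] remaining [0. 0. 0.]
```

arm_command:
  commands:
    - [[0,0,-0.025,-2,-1.2,0,50],[0,0,-0.03,0,0,0,50],[0,0,-0.03,0,0,0,90],[0,0,-0.03,0,0,0,90],[0,0,0,0,0,0,90]]

```text
time_s: 9.7
tcp_pos: [0.519, 0.0791, 0.2438]
tcp_rot: [-0.436, 3.109, 0.003]
wrist_force: [0.1, 0.5, 0.3]
grip_width: 0.892
```

Run:
```python
from h import *
st();b=dialoff("sc10");t=optics.snapshot("top")[:,:,::-1].copy();cv2.imwrite("pics/tp10.png",t)
crop("scene",310,170,130,100,6,"s10",b);crop("top",200,120,130,110,6,"t10",t)
```

```text
t 9.7 tcp [0.519  0.0791 0.2438] yaw 106.0 tilt [ 0.002  0.002 -1.   ] F [0.1 0.5 0.3] g 0.892 q [-0.08  0.33 -0.19  2.04  0.09  0.78  1.52]
match 0.97 (0.25, 0.0) deg off 0.28
match 0.99 (0.0, 0.0) deg off 0.0
```

View pics/s10.png

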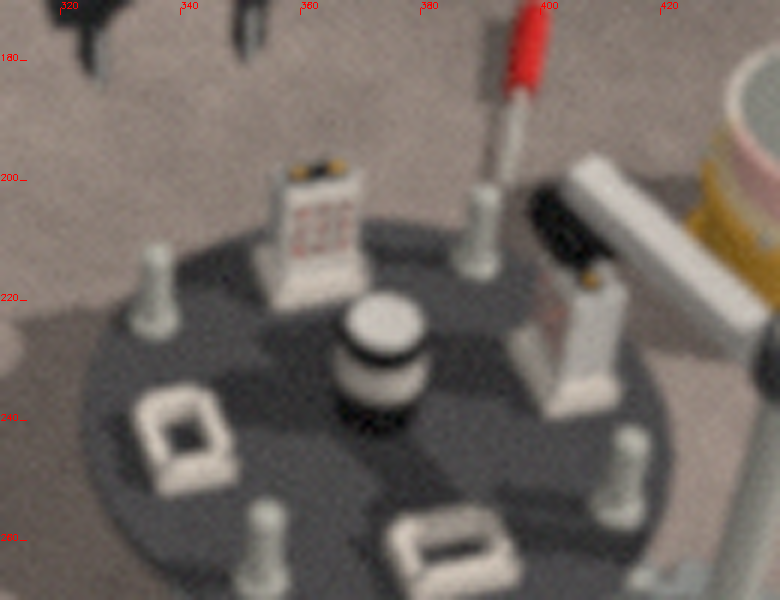

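View pics/t10.png

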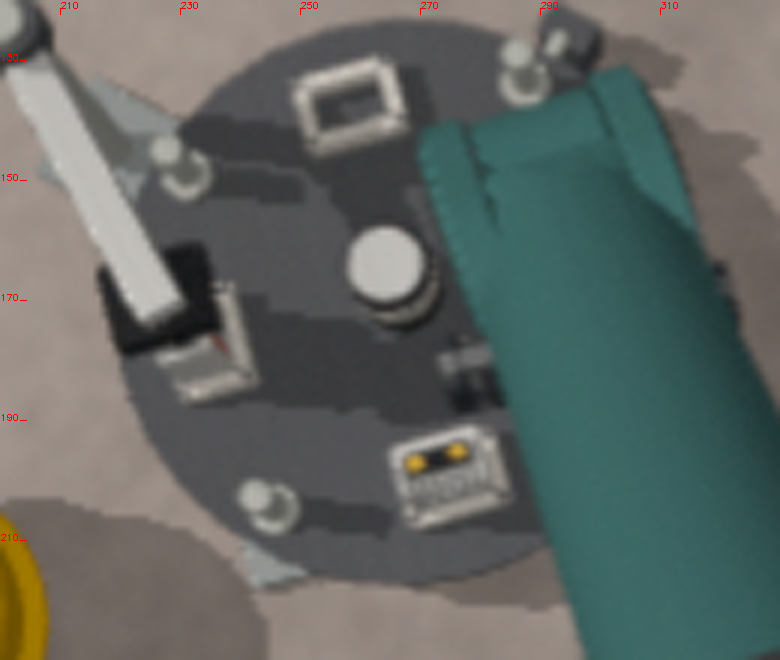

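Run:
```python
from h import *
np.set_printoptions(precision=4,suppress=True)
m=(np.array((359,198.5))+(365.5,198))/2; n=(np.array((269.3,197.3))+(276.2,195.3))/2
p,e=tri(m,n); print(p,e, plane("scene",*m,.155),plane("top",*n,.155))
g1,e1=tri((359,198.5),(276.2,195.3)); g2,e2=tri((365.5,198),(269.3,197.3)); print(g1,e1,g2,e2, np.degrees(np.arctan2(*(g2-g1)[:2][::-1])))
U=A+.115*np.array([np.cos(np.radians(196)),np.sin(np.radians(196))]);print("U",U)
print("in ft: gold",ft(p),"U",ft(U))
# module corners top z .155 projected if nominal
for tx in(-.014,.017):
  for ty in(-.023,.023):
    c,s=np.cos(np.radians(16)),np.sin(np.radians(16)); w=[U[0]-c*tx-s*ty,U[1]-s*tx+c*ty,.155]; print(tx,ty,proj("scene",w),proj("top",w))
```

```text
[0.4873 0.1668 0.1529] 0.0014157789335333601 [0.4899 0.1658 0.155 ] [0.487  0.1672 0.155 ]
[0.4904 0.1554 0.1541] 0.0018880444803643644 [0.4843 0.1782 0.1516] 0.0009149271017438198 104.99166855960257
U [0.4865 0.1681]
in ft: gold [ 0.1145 -0.0015] U [0.115 0.   ]
-0.014 -0.023 [357.9168 201.2487] [278.2607 190.4044]
-0.014 0.023 [370.3875 199.0586] [264.4411 194.2797]
0.017 -0.023 [355.1273 195.6676] [280.7757 199.559 ]
0.017 0.023 [367.4073 193.5457] [266.9078 203.4649]
```

Run:
```python
from h import *
plan([.4863,.1672,.215],105.7,6,.025)
```

```text
[0.0011, 0.0241, 0.0064, 0.1, -0.2, 0.3]
[0.0013, 0.0241, 0.0064, 0.0, 0.0, 0.0]
[0.0013, 0.0241, 0.0064, -0.0, 0.0, -0.0]
[0.0011, 0.0212, 0.0056, -0.0, -0.0, -0.0]
[0.0, 0.0, 0.0, -0.0, -0.0, -0.0]
[0.0, 0.0, 0.0, -0.0, -0.0, -0.0]
end [0.4863 0.1672 0.215 ] remaining [0. 0. 0.]
```

arm_command:
  commands:
    - [[0.001,0.024,0.004,0,0,0.3,100],[0.001,0.024,0.005,0,0,0,100],[0.001,0.024,0.005,0,0,0,100],[0.001,0.013,0.005,0,0,0,100],[0,0,0,0,0,0,100]]

```text
time_s: 10.22
tcp_pos: [0.4853, 0.159, 0.2162]
tcp_rot: [0.419, -3.101, 0.002]
wrist_force: [-0.2, -0.4, -0.4]
grip_width: 1.0
```

Run:
```python
from h import *
st();plan([.4863,.1672,.175],105.7,3,.02)
```

```text
t 10.22 tcp [0.4853 0.159  0.2162] yaw 105.4 tilt [-0.012 -0.003 -1.   ] F [-0.2 -0.4 -0.4] g 1.0 q [-0.24  0.36 -0.21  2.09  0.11  0.72  1.32]
[-0.0018, 0.0036, 0.0196, 0.0, -0.7, -0.3]
[-0.0015, 0.0036, 0.0196, -0.0, 0.0, -0.0]
[-0.0002, 0.0004, 0.002, -0.0, 0.0, -0.0]
end [0.4863 0.1672 0.175 ] remaining [0. 0. 0.]
```

arm_command:
  commands:
    - [[-0.002,0.005,0.01,0,-0.7,-0.3,100],[-0.001,0.004,0.012,0,0,0,100],[0,0,0.012,0,0,0,100],[0,0,0,0,0,0,100],[0,0,0,0,0,0,100]]

```text
time_s: 10.63
tcp_pos: [0.4826, 0.166, 0.1772]
tcp_rot: [0.432, -3.103, 0.005]
wrist_force: [0.2, 0.0, 0.1]
grip_width: 0.999
```

Run:
```python
from h import *
st();plan([.4863,.1672,.106],105.7,5,.02);crop("scene",325,140,90,90,6,"s11")
```

```text
t 10.63 tcp [0.4826 0.166  0.1772] yaw 105.8 tilt [-0.008 -0.004 -1.   ] F [0.2 0.  0.1] g 0.999 q [-0.27  0.41 -0.2   2.12  0.13  0.63  1.29]
[-0.0013, 0.0001, 0.02, -0.1, -0.5, 0.1]
[-0.0011, 0.0001, 0.02, 0.0, -0.0, -0.0]
[-0.0011, 0.0001, 0.02, -0.0, -0.0, -0.0]
[-0.0006, 0.0, 0.0113, -0.0, -0.0, -0.0]
[0.0, 0.0, 0.0, -0.0, -0.0, -0.0]
end [0.4863 0.1672 0.106 ] remaining [0. 0. 0.]
```

View pics/s11.png

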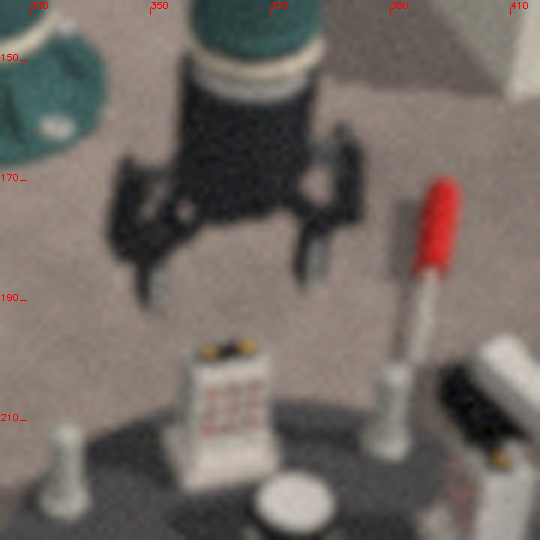

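arm_command:
  commands:
    - [[-0.002,0,0.015,0,-0.5,0.1,100],[-0.001,0,0.015,0,0,0,100],[-0.001,0,0.015,0,0,0,100],[0,0,0.01,0,0,0,100],[0,0,0.004,0,0,0,100]]

```text
time_s: 11.1
tcp_pos: [0.4907, 0.1645, 0.1199]
tcp_rot: [-0.421, 3.105, -0.003]
wrist_force: [-0.5, -0.7, -0.2]
grip_width: 0.999
```

Run:
```python
from h import *
st();plan([.4863,.1672,.106],105.7,2,.02)
```

```text
t 11.1 tcp [0.4907 0.1645 0.1199] yaw 105.4 tilt [ 0.008 -0.001 -1.   ] F [-0.5 -0.7 -0.2] g 0.999 q [-0.29  0.51 -0.16  2.16  0.18  0.48  1.25]
[0.0036, 0.0038, 0.0139, -0.2, 0.4, -0.3]
[0.0, 0.0, 0.0, 0.0, -0.0, -0.0]
end [0.4863 0.1672 0.106 ] remaining [0. 0. 0.]
```

arm_command:
  commands:
    - [[0.004,0.003,0.008,-0.2,0.4,0.3,100],[0,0,0.005,0,0,0,100],[0,0,0,0,0,0,100],[0,0,0,0,0,0,100],[0,0,0,0,0,0,100]]

```text
time_s: 11.52
tcp_pos: [0.4863, 0.166, 0.1064]
tcp_rot: [-0.411, 3.114, 0.001]
wrist_force: [-0.3, 0.5, -1.2]
grip_width: 1.002
```

Run:
```python
from h import *
st();plan([.4863,.1672,.106],105.7,2,.02);crop("scene",325,140,90,90,6,"s12"); dialoff()
```

```text
t 11.52 tcp [0.4863 0.166  0.1064] yaw 105.1 tilt [ 0.     0.001 -1.   ] F [-0.3  0.5 -1.2] g 1.002 q [-0.3   0.53 -0.16  2.17  0.18  0.46  1.24]
[-0.0003, 0.0011, 0.0004, 0.0, 0.0, -0.6]
[0.0, 0.0, 0.0, -0.0, 0.0, 0.0]
end [0.4863 0.1672 0.106 ] remaining [0. 0. 0.]
match 0.97 (0.0, 0.0) deg off 0.0
match 0.99 (0.0, 0.0) deg off 0.0
```

View pics/s12.png

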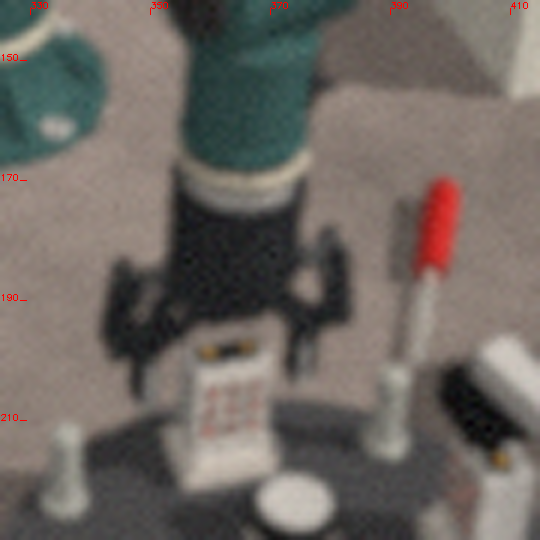

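arm_command:
  commands:
    - [[0,0.001,0,0,0,0,60],[0,0,0,0,0,0,45],[0,0,0,0,0,0,40],[0,0,0,0,0,0,40],[0,0,0,0,0,0,40]]
  grip_force: 50

```text
time_s: 12.03
tcp_pos: [0.487, 0.1676, 0.1079]
tcp_rot: [-0.411, 3.111, 0.002]
wrist_force: [0.9, 0.2, -2.0]
grip_width: 0.535
```

Run:
```python
from h import *
st(); dialoff()
```

```text
t 12.03 tcp [0.487  0.1676 0.1079] yaw 105.1 tilt [ 0.003  0.002 -1.   ] F [ 0.9  0.2 -2. ] g 0.535 q [-0.3   0.52 -0.16  2.17  0.18  0.46  1.24]
match 0.97 (0.25, 0.0) deg off 0.28
match 0.99 (0.0, 0.0) deg off 0.0
```

arm_command:
  commands:
    - [[0,0,0,0,0,0,30],[0,0,-0.006,0,0,0,30],[0,0,-0.01,0,0,0,30],[0,0,-0.01,0,0,0,30],[0,0,-0.01,0,0,0,30]]

```text
time_s: 12.5
tcp_pos: [0.4841, 0.1663, 0.1437]
tcp_rot: [0.412, -3.11, 0.001]
wrist_force: [-0.1, 0.4, -3.7]
grip_width: 0.53
```

Run:
```python
from h import *
st(); dialoff()
```

```text
t 12.5 tcp [0.4841 0.1663 0.1437] yaw 105.1 tilt [-0.004 -0.001 -1.   ] F [-0.1  0.4 -3.7] g 0.53 q [-0.28  0.46 -0.18  2.15  0.15  0.55  1.26]
match 0.97 (0.25, 0.0) deg off 0.28
match 0.99 (0.0, 0.0) deg off 0.0
```

Lifting 3 N cleanly, with the dial unmoved. I'll raise it further.

arm_command:
  commands:
    - [[0,0,-0.02,0,0,0,30],[0,0,-0.02,0,0,0,30],[0,0,-0.025,0,0,0,30],[0,0,-0.02,0,0,0,30],[0,0,-0.01,0,0,0,30]]

```text
time_s: 12.97
tcp_pos: [0.4826, 0.1654, 0.2456]
tcp_rot: [0.411, -3.11, 0.002]
wrist_force: [0.3, 0.8, -3.3]
grip_width: 0.533
```

Run:
```python
from h import *
st(); b=dialoff("sc13");crop("scene",315,130,110,110,6,"s13",b)
x=np.array([np.cos(np.radians(11.8)),np.sin(np.radians(11.8))]);F=np.array([.803,-.153])-.245*x; print("focus",F)
t=F-.0145*x; print("tcp target",t); plan([*t,.245],101.8,15,.025,4)
```

```text
t 12.97 tcp [0.4826 0.1654 0.2456] yaw 105.1 tilt [-0.005 -0.002 -1.   ] F [ 0.3  0.8 -3.3] g 0.533 q [-0.24  0.31 -0.22  2.06  0.09  0.78  1.31]
match 0.97 (0.25, 0.0) deg off 0.28
match 0.99 (0.0, 0.0) deg off 0.0
focus [ 0.56317749 -0.20310153]
tcp target [ 0.54898391 -0.20606673]
[0.0022, -0.0249, 0.0001, -0.0, -0.1, 3.3]
[0.0008, -0.025, 0.0001, 0.0, 0.0, -0.0]
[0.0008, -0.025, 0.0001, -0.0, -0.0, -0.0]
[0.0008, -0.025, 0.0001, -0.0, -0.0, -0.0]
[0.0008, -0.025, 0.0001, -0.0, -0.0, -0.0]
[0.0008, -0.025, 0.0001, -0.0, -0.0, -0.0]
[0.0008, -0.025, 0.0001, -0.0, -0.0, -0.0]
[0.0008, -0.025, 0.0001, -0.0, -0.0, -0.0]
[0.0008, -0.025, 0.0001, -0.0, -0.0, -0.0]
[0.0008, -0.025, 0.0001, -0.0, -0.0, -0.0]
[0.0008, -0.025, 0.0001, -0.0, -0.0, -0.0]
[0.0008, -0.025, 0.0001, -0.0, -0.0, -0.0]
[0.0008, -0.025, 0.0001, -0.0, -0.0, -0.0]
[0.0008, -0.025, 0.0001, -0.0, -0.0, -0.0]
[0.0008, -0.025, 0.0001, -0.0, -0.0, -0.0]
end [ 0.5485 -0.2035  0.245 ] remaining [ 0.0005 -0.0026 -0.    ]
```

View pics/s13.png

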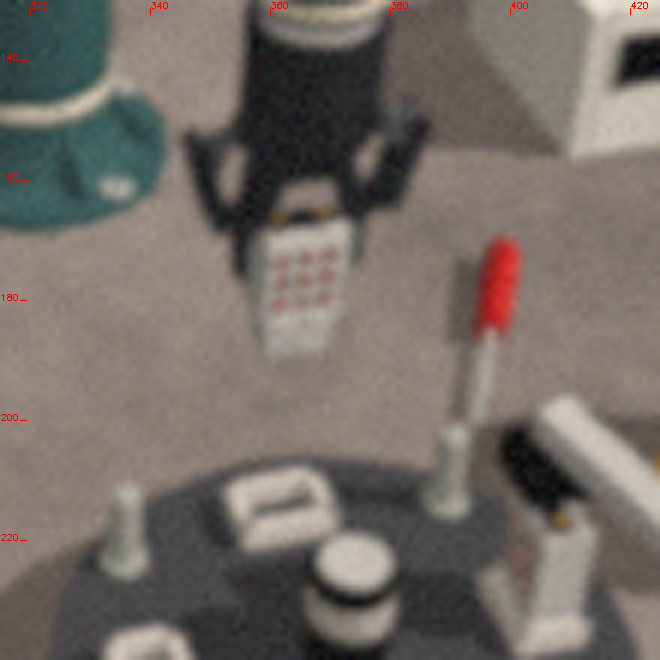

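arm_command:
  commands:
    - [[0.002,-0.02,0,0,-0.1,2,30],[0.001,-0.025,0,0,0,1.3,30],[0.001,-0.025,0,0,0,0,30],[0.001,-0.025,0,0,0,0,30],[0.001,-0.025,0,0,0,0,30]]

```text
time_s: 13.43
tcp_pos: [0.5029, 0.0522, 0.2493]
tcp_rot: [-0.341, 3.117, 0.01]
wrist_force: [0.4, -0.2, -3.6]
grip_width: 0.533
```

arm_command:
  commands:
    - [[0.001,-0.025,0,0,0,0,30],[0.001,-0.025,0,0,0,0,30],[0.001,-0.025,0,0,0,0,30],[0.001,-0.025,0,0,0,0,30],[0.001,-0.02,0,0,0,0,30]]

```text
time_s: 13.85
tcp_pos: [0.5205, -0.0731, 0.2469]
tcp_rot: [-0.341, 3.122, 0.009]
wrist_force: [0.5, 0.4, -3.5]
grip_width: 0.535
```

Run:
```python
from h import *
st(); plan([.549,-.206,.235],101.8,5,.025,4)
```

```text
t 13.85 tcp [ 0.5205 -0.0731  0.2469] yaw 102.5 tilt [ 0.     0.006 -1.   ] F [ 0.5  0.4 -3.5] g 0.535 q [ 0.16  0.33 -0.13  2.04  0.05  0.78  1.79]
[0.0002, -0.0249, 0.002, 0.3, 0.1, 0.7]
[-0.0001, -0.0249, 0.0022, -0.0, 0.0, 0.0]
[-0.0001, -0.0249, 0.0022, -0.0, -0.0, 0.0]
[-0.0001, -0.0249, 0.0022, 0.0, 0.0, 0.0]
[-0.0001, -0.0249, 0.0022, 0.0, 0.0, 0.0]
end [ 0.5466 -0.1949  0.236 ] remaining [ 0.0024 -0.0111 -0.001 ]
```

arm_command:
  commands:
    - [[0,-0.022,0.002,0.3,0.1,0.7,30],[0,-0.024,0.002,0,0,0,30],[0,-0.024,0.002,0,0,0,30],[0,-0.022,0.002,0,0,0,30],[0,-0.015,0.002,0,0,0,30]]

```text
time_s: 14.27
tcp_pos: [0.5392, -0.1847, 0.2345]
tcp_rot: [0.317, -3.12, -0.001]
wrist_force: [0.4, 0.1, -2.6]
grip_width: 0.532
```

Run:
```python
from h import *
st(); plan([.549,-.206,.228],101.8,5,.01,4)
```

```text
t 14.27 tcp [ 0.5392 -0.1847  0.2345] yaw 101.6 tilt [-0.005 -0.    -1.   ] F [ 0.4  0.1 -2.6] g 0.532 q [ 0.32  0.4  -0.09  1.95  0.05  0.8   1.97]
[-0.0022, -0.0094, 0.0026, 0.1, -0.3, -0.2]
[-0.0022, -0.0094, 0.0027, -0.0, 0.0, -0.0]
[-0.0009, -0.0041, 0.0012, -0.0, 0.0, -0.0]
[0.0, 0.0, 0.0, 0.0, -0.0, -0.0]
[0.0, 0.0, 0.0, -0.0, -0.0, -0.0]
end [ 0.549 -0.206  0.228] remaining [0. 0. 0.]
```

arm_command:
  commands:
    - [[-0.003,-0.008,0.003,0.1,-0.3,-0.2,30],[-0.002,-0.006,0.003,0,0,0,30],[0,0,0,0,0,0,30],[0,0,0,0,0,0,30],[0,0,0,0,0,0,30]]

```text
time_s: 14.68
tcp_pos: [0.545, -0.2003, 0.2255]
tcp_rot: [0.316, -3.122, -0.0]
wrist_force: [-1.0, 0.2, -3.2]
grip_width: 0.532
```

Run:
```python
from h import *
st(); plan([.549,-.206,.228],101.8,2,.01,4)
b=dialoff("sc14"); t=optics.snapshot("top")[:,:,::-1].copy(); cv2.imwrite("pics/tp14.png",t)
crop("scene",215,160,90,90,7,"s14",b);crop("top",335,60,90,110,6,"t14",t)
```

```text
t 14.68 tcp [ 0.545  -0.2003  0.2255] yaw 101.5 tilt [-0.004 -0.    -1.   ] F [-1.   0.2 -3.2] g 0.532 q [ 0.34  0.42 -0.09  1.94  0.05  0.79  1.99]
[-0.0028, -0.0064, -0.0025, 0.0, -0.2, -0.3]
[0.0, 0.0, 0.0, -0.0, -0.0, -0.0]
end [ 0.549 -0.206  0.228] remaining [0. 0. 0.]
match 0.97 (0.25, 0.0) deg off 0.28
match 0.99 (0.0, 0.0) deg off 0.0
```

View pics/s14.png

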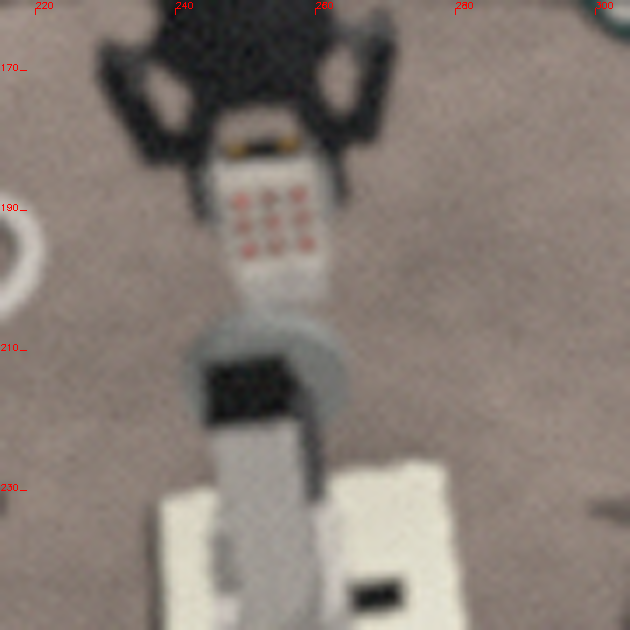

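View pics/t14.png

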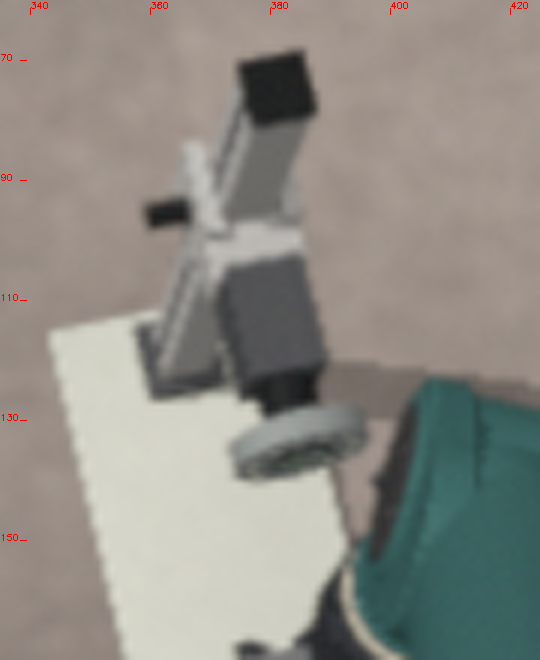

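Run:
```python
from h import *
np.set_printoptions(precision=1,suppress=True)
t=np.radians(11.8);x=np.array([np.cos(t),np.sin(t),0]);y=np.array([-np.sin(t),np.cos(t),0]);z=np.array([0,0,1.])
o=get_obs(); r=R.from_rotvec(o['tcp_rot']).as_matrix(); fc=o['tcp_pos']-r[:,0]*.014-r[:,2]*.012
print("face centre est",fc.round(4),"proj",proj("scene",fc),"focus proj",proj("scene",[.5632,-.2031,.24]))
im=cv2.imread("pics/tp10.png"); s=cv2.imread("pics/sc10.png")
# ring mask: greenish-grey in scene
def ell(n,L,off): 
    a=np.linspace(0,2*np.pi,90); return np.array([proj(n,L+x*off+.036*(np.cos(k)*y+np.sin(k)*z)) for k in a])
for h in(.23,.24,.25,.26):
    L=np.array([.6611,-.1826,h])
    for n in("scene","top"):
        for off in(0,.015):
            e=ell(n,L,off); print(h,n,off,"u",e[:,0].min(),e[:,0].max(),"v",e[:,1].min(),e[:,1].max())
for n,i in(("scene",s),("top",im)):
    hsv=cv2.cvtColor(i,cv2.COLOR_BGR2HSV)
    for p in ({"scene":[(253,206),(262,214),(253,200),(262,225)],"top":[(378,133),(385,131),(392,128),(395,140)]}[n]): print(n,p,hsv[p[1],p[0]],i[p[1],p[0]])
```

```text
face centre est [ 0.6 -0.2  0.2] proj [253.9 191.3] focus proj [251.8 191.6]
0.23 scene 0 u 241.71600663848102 265.3718713649935 v 205.70587258813777 222.94239238419323
0.23 scene 0.015 u 241.8366803587837 265.71407793494484 v 208.99920453309343 226.27310122011096
0.23 top 0 u 372.74762418238356 395.66525484785654 v 132.71495779802927 141.29857359112273
0.23 top 0.015 u 371.64911955537144 394.51032203150044 v 128.0511187735165 136.84999223109438
0.24 scene 0 u 241.26033119242976 265.0524274200506 v 203.23779836133787 220.66026430325473
0.24 scene 0.015 u 241.37753763003462 265.39366568042027 v 206.52603471640793 223.98787110825742
0.24 top 0 u 373.25183297959376 396.3758802829159 v 131.6205965493562 140.33215655152256
0.24 top 0.015 u 372.1425317905929 395.20908688133125 v 126.91580603999739 135.84877637600306
0.25 scene 0 u 240.79936176100034 264.72932072739195 v 200.74154095589756 218.35315361072628
0.25 scene 0.015 u 240.91301433032993 265.0695481012077 v 204.02437016551127 221.67740795957218
0.25 top 0 u 373.7649380099266 397.09911460361855 v 130.5063578153613 139.3490375518936
0.25 top 0.015 u 372.64462688020194 395.9202171185748 v 125.75990152665675 134.83032332183626
0.26 scene 0 u 240.33300262278345 264.40248593560796 v 198.21659750771337 216.02063409655565
0.26 scene 0.015 u 240.4430123567272 264.7416585395768 v 201.4936980997034 219.34127774303397
0.26 top 0 u 374.2871755500544 397.83529403805176 v 129.37169876076766 138.34878215213084
0.26 top 0.015 u 373.1556347469196 396.64404147899234 v 124.58284388124095 133.7941865836029
scene (253, 206) [ 38   7 137] [133 137 136]
scene (262, 214) [ 38   9 116] [112 116 115]
scene (253, 200) [ 11  42 133] [111 119 133]
scene (262, 225) [12 47 93] [76 83 93]
top (378, 133) [ 72   8 157] [154 157 152]
top (385, 131) [ 68   7 151] [148 151 147]
top (392, 128) [ 75   4 119] [118 119 117]
top (395, 140) [ 12  33 156] [136 144 156]
```

Run:
```python
from h import *
s=cv2.resize(cv2.imread("pics/sc10.png"),None,fx=4,fy=4,interpolation=2); S=cv2.cvtColor(cv2.GaussianBlur(s,(9,9),0),cv2.COLOR_BGR2HSV)[:,:,1]
sub=lambda a,b:S[a*4:b*4]
for c in range(246,262,2):
    col=S[192*4:212*4,c*4]; k=np.argmax(col<25); print(c,192+k/4,end=" | ")
print()
for r in range(206,219,2):
    row=S[r*4,232*4:275*4]; k=np.where(row<25)[0]; print(r,232+k.min()/4,232+k.max()/4,end=" | ")
print()
t=cv2.resize(cv2.imread("pics/tp10.png"),None,fx=4,fy=4,interpolation=2);H=cv2.cvtColor(cv2.GaussianBlur(t,(9,9),0),cv2.COLOR_BGR2HSV)
for r in range(126,143):
    print(r,H[r*4,366*4:402*4:4,2], "S",H[r*4,386*4:402*4:4,1])
```

```text
246 205.75 | 248 204.5 | 250 204.0 | 252 203.5 | 254 203.5 | 256 203.75 | 258 204.25 | 260 205.0 | 
206 245.5 261.5 | 208 243.25 263.25 | 210 242.0 264.25 | 212 241.25 264.5 | 214 241.25 264.75 | 216 241.5 265.25 | 218 240.5 264.25 | 
126 [133 140 153 172 182 184 185 183 162 110  79  69  49  35  38  43  43  40
  35  32  31  42  81 113 119 118 117 116 116 116 115 115 115 114 113 112] S [16 12 31 34 32 32 31 31 33 33 33 33 35 36 36 36]
127 [185 186 192 202 205 206 205 204 189 161 152 141  98  52  37  41  44  44
  46  48  55  67  91 114 122 121 118 115 113 114 115 115 114 114 113 112] S [ 5  4 14 18 19 17 17 20 25 29 31 33 34 36 36 32]
128 [206 206 206 208 208 208 208 207 202 198 199 185 134  69  42  49  65  78
  91 104 112 117 121 127 129 126 120 113 107 106 111 114 115 115 114 113] S [ 7  7  6  8  6  4  4  5 10 14 28 34 35 35 34 32]
129 [208 209 208 208 209 208 208 207 207 206 206 197 159 102  79  95 117 129
 138 146 146 144 141 139 135 129 123 115 106 101 108 116 118 117 116 116] S [ 7  7  5  7  8  6  6  4  7  8 21 33 35 35 33 33]
130 [209 208 209 208 208 208 208 207 207 206 205 199 
[... 1885 characters left out ...]
33 150 155 155 155 156 157 156 155 154] S [17 16 15 19 26 32 33 32 31 33 31 31 32 31 31 31]
140 [208 208 208 208 207 206 205 199 184 163 149 147 147 146 151 161 167 172
 178 188 197 201 201 188 153 125 132 150 155 155 156 157 157 155 155 154] S [16 15 15 18 23 31 35 36 35 33 33 32 32 31 33 33]
141 [208 208 208 207 207 206 205 205 204 200 194 188 186 190 195 201 202 202
 202 202 203 203 203 197 170 134 131 149 155 155 156 157 156 155 155 154] S [15 15 16 17 20 29 35 36 33 33 33 32 31 31 33 35]
142 [208 208 208 207 206 206 205 205 205 205 204 203 203 204 204 205 205 204
 203 203 203 203 203 203 182 139 130 148 155 155 154 154 154 154 154 153] S [16 15 15 16 18 26 33 34 33 31 30 31 31 31 33 33]
```

arm_command:
  commands:
    - [[-0.003,-0.006,-0.002,0,-0.2,-0.2,30],[0,0,0,0,0,0,30],[0,0,0,0,0,0,30],[0,0,0,0,0,0,30],[0,0,0,0,0,0,30]]

```text
time_s: 15.2
tcp_pos: [0.5504, -0.2027, 0.2289]
tcp_rot: [-0.33, 3.122, 0.002]
wrist_force: [-0.5, 0.4, -3.8]
grip_width: 0.53
```

arm_command:
  commands:
    - [[0,0,0,0,0,0,30],[0,0,0,0,0,0,30],[0,0,0,0,0,0,30],[0,0,0,0,0,0,30],[0,0,0,0,0,0,30]]

```text
time_s: 15.62
tcp_pos: [0.5502, -0.2024, 0.229]
tcp_rot: [-0.33, 3.122, 0.002]
wrist_force: [-0.6, -0.1, -3.2]
grip_width: 0.534
```

Run:
```python
from h import *
st(); o=get_obs(); r=R.from_rotvec(o['tcp_rot']).as_matrix(); fc=o['tcp_pos']-r[:,0]*.014-r[:,2]*.012
print("face",fc.round(4),"err mm",((fc-[.5632,-.2031,.24])*1000).round(1),o['joint_velocities'].round(3))
b=dialoff("sc15")
m=cv2.cvtColor(b,cv2.COLOR_BGR2LAB)[180:205,240:270,1].astype(int); mk=(m>140).astype(np.uint8); ys,xs=np.nonzero(mk); print("LED reds",len(xs),240+xs.mean(),180+ys.mean(),"pred",proj("scene",fc),"focus",proj("scene",[.5632,-.2031,.24]))
crop("scene",215,150,240,140,3,"s15",b)
```

```text
t 15.62 tcp [ 0.5502 -0.2024  0.229 ] yaw 102.1 tilt [ 0.002  0.002 -1.   ] F [-0.6 -0.1 -3.2] g 0.534 q [ 0.34  0.42 -0.09  1.93  0.05  0.79  2.01]
face [ 0.5639 -0.1995  0.241 ] err mm [0.7 3.6 1. ] [ 0.001 -0.001  0.001  0.001  0.002  0.001  0.   ]
match 0.97 (0.25, 0.0) deg off 0.28
match 0.99 (0.0, 0.0) deg off 0.0
LED reds 4 254.5 191.0 pred [252.80891653 191.4747654 ] focus [251.78028238 191.55175131]
```

View pics/s15.png

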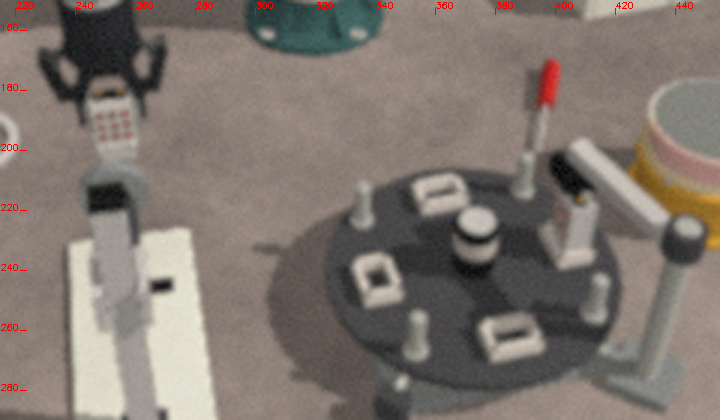

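```bash
python3 -c "
from cell import ctrl
print(ctrl.job_done())"
```

```text
the job is handed in; nothing more can be done
None
```

The dial is in its quarter-turn detent, and the module is held still in front of the inspection camera. I handed the job in at about 15.7 s; no verdict is reported.

**Turning the dial:** I pushed it round by the post. My pushes first left it about 6° short, then about 6° too far. I drew it back into the detent with the post loosely held between the fingers.

**Pulling the module:** I gripped it on its flat sides at 45 mm opening and 50 N, then lifted it straight out.

Last checks before hand-in:
- **Dial:** it matches the detent position to within 0.3° in the scene image.
- **Next module:** it is standing in its nest under the test head.
- **Face position:** the centre of the LED face is about 4 mm from the working point I measured, against the 18 mm allowed. That measurement is at a lens height of 0.240 m, where the ring light agrees in both camera views.
- **Angles:** the facing direction is about 0.3° off and the tilt under 0.3°, both taken from the gripper's own pose.
- **Motion and load:** joint speeds were practically zero, and the wrist carried about 3.2 N, which fits the module's weight.
- **Bystanders:** I did not measure the positions of the beacon, screwdriver and clamp ring at the end. The screwdriver and the visible part of the beacon look unmoved in the last picture.

One check was weak: the automatic search for the red LEDs found only 4 pixels. By eye the LED centre in the earlier picture was within about 1 pixel of where it should be.

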